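# Pack the rolling-stock drawer in two layers

## Task

First take the plywood board out of the slot in the packing tray and lean it against the grey divider wall, its foot on the base plate up against the inside of the wooden batten, and let go of it. Then lay the two single clear car cases (not the stacked ones) flat in the tray, one on each side of the slot and lengthwise with it, lay the grey separator sheet level and square on top of the two cases with its grip rib upward, and finally set every wooden freight crate that is lying in the drawer on the sheet, next to each other and not on top of one another. Leave the locomotive, coach and flatbed wagon where they are, and the board must still be leaning when all is packed; if something gets knocked out of place, put it right.

Things in the scene. Friction and masses are not known exactly. Their poses are not given: they have to be found in the camera images.
- tray: Light wood packing tray, fixed, 172 (x) by 188 (y) mm; floor 6 mm thick, walls 17 mm high, 6 thick. Origin: centre of underside. Two ribs along x in the middle (150 mm long, tops 23 mm above the underside, outer faces 12.75 mm off the middle) leave an 11.5 mm slot holding the board at the start. Each side of them (+y, -y) is a lane 69 mm wide, 160 mm long for one case.
- board: Plywood board 160 (x) by 10 (y, thickness) by 150 (z, height) mm, about 0.18 kg. Origin: centre of its foot (lower edge face); z points up along the board. Starts upright in the tray's slot with its foot on the tray floor; its top edge can be pinched from above.
- rest: Grey divider wall with wooden foot batten, fixed, 220 mm long (x). Origin: drawer-floor level below the batten's inner face, mid-length; y points from batten to wall. Base plate top 4 mm up. Batten: y -10 to 0 mm, 18 mm high. Wall: y 40 to 50 mm, top 85 mm up. With its foot at the batten the board leans on the wall's top edge, about 0.35 rad from vertical, its top well above the wall.
- case0: Clear polycarbonate car case with a wagon inside, closed and solid, 140 (x) by 55 (y) by 46 (z) mm, about 0.2 kg. Origin: centre of its underside. Starts lying flat on the drawer floor.
- case1: The second clear car case, same size as case0 (140 x 55 x 46 mm, origin at the centre of its underside).
- sheet: Grey hard plastic separator, 150 (x) by 160 (y) by 4 mm, 0.14 kg. Origin: centre of underside. A grip rib along x (90 mm long, 10 wide) in the middle rises to 18 mm above the underside; lips along both y edges are 4 mm wide, 12 mm high from the underside. Starts flat on the drawer floor, rib up. Lying on the cases its underside is 52 mm above the tray's underside.
- crate0: Small wooden freight crate, closed block 60 (x) by 40 (y) by 40 (z) mm, 60 g. Origin: its centre. Starts lying on the drawer floor; may be absent.
- crate1: Small wooden freight crate, closed block 60 (x) by 40 (y) by 40 (z) mm, 60 g. Origin: its centre. Starts lying on the drawer floor; may be absent.
- crate2: Small wooden freight crate, closed block 60 (x) by 40 (y) by 40 (z) mm, 60 g. Origin: its centre. Starts lying on the drawer floor; may be absent.
- crate3: Small wooden freight crate, closed block 60 (x) by 40 (y) by 40 (z) mm, 60 g. Origin: its centre. Starts lying on the drawer floor; may be absent.
- loco: Green model locomotive, 150 mm long (x), 36 wide, 52 high; origin under its centre. Leave alone.
- coach: Blue model coach, 170 mm long (x), 34 wide, 48 high; origin under its centre. Leave alone.
- wagon: Silver flatbed wagon, 140 mm long (x), 34 wide, 20 high; origin under its centre. Leave alone.
Things that resemble listed ones, but are neither listed nor needed, are in the scene too. What is shaped like the case1 but orange or purple is not meant.

How it is judged (in metres and radians):
On the way, in this order (a step that is already met when the one before it is completed fails the run):
1. the board leans on the divider wall with its foot against the batten, released and still (angle between board's own z axis and vertical between 0.22 and 0.46 rad and y of board in the frame of rest between -0.002 and 0.014 m and x of board in the frame of rest between -0.045 and 0.045 m and z of board in the frame of rest between 0 and 0.012 m and angle between the x axis of board and the x axis of rest, either way round below 0.15 rad and linear speed of board below 0.02 m/s and contact force between the fingers and board below 0.1 N), for 0.3 s.
2. both car cases lie flat in the tray, one on each side of the slot, released (((y of case0 in the frame of tray between 0.035 and 0.066 m and y of case1 in the frame of tray between -0.066 and -0.035 m) or (y of case0 in the frame of tray between -0.066 and -0.035 m and y of case1 in the frame of tray between 0.035 and 0.066 m)) and z of case0 in the frame of tray between 0.001 and 0.0105 m and x of case0 in the frame of tray between -0.016 and 0.016 m and angle between each of case0, case1's own z axis and vertical below 0.07 rad and contact force between the fingers and case0 below 0.1 N and z of case1 in the frame of tray between 0.001 and 0.0105 m and x of case1 in the frame of tray between -0.016 and 0.016 m and contact force between the fingers and case1 below 0.1 N), for 0.3 s.
3. the separator sheet lies level and square on the two cases, released and still (z of sheet in the frame of tray between 0.047 and 0.057 m and horizontal distance between sheet and tray below 0.022 m and angle between sheet's own z axis and vertical below 0.06 rad and angle between the x axis of sheet and the x axis of tray, either way round below 0.2 rad and contact force between the fingers and sheet below 0.1 N and linear speed of sheet below 0.02 m/s), for 0.3 s.
At the end, for the whole second after the job is handed in: Board leans 0.22-0.46 rad on the wall, foot within 14 mm of the batten, 45 mm of mid, 0.15 rad; cases flat in the lanes, 35-66 mm off the slot, 16 mm lengthwise; sheet on them, level to 0.06, within 22 mm and 0.2 rad of the tray; every crate directly on the sheet; all still, released (all of step 1 and all of step 2 and all of step 3 and z of crate0 in the frame of sheet between 0.018 and 0.044 m and x of crate0 in the frame of sheet between -0.066 and 0.066 m and y of crate0 in the frame of sheet between -0.076 and 0.076 m and linear speed of each of crate0, crate1, crate2, crate3 below 0.02 m/s and z of crate1 in the frame of sheet between 0.018 and 0.044 m and x of crate1 in the frame of sheet between -0.066 and 0.066 m and y of crate1 in the frame of sheet between -0.076 and 0.076 m and z of crate2 in the frame of sheet between 0.018 and 0.044 m and x of crate2 in the frame of sheet between -0.066 and 0.066 m and y of crate2 in the frame of sheet between -0.076 and 0.076 m and z of crate3 in the frame of sheet between 0.018 and 0.044 m and x of crate3 in the frame of sheet between -0.066 and 0.066 m and y of crate3 in the frame of sheet between -0.076 and 0.076 m); the robot touches nothing.
It fails at once if the locomotive, coach or flatbed wagon is moved more than 20 mm (distance of any of loco, coach, wagon from where it was at the start of the episode above 0.02 m).
Of crate0, crate1, crate2, crate3 only 2 to 4 are there at a start; the rules pass over those that are not, and their reading is None.
At some moment in a run one of crate0, crate1, crate2, crate3, case0, case1 may be knocked a few centimetres aside while the robot is not near it.
It also fails if it takes over 210 s, if anything falls off the work surface, if the arm or the gripper's body presses on something with over 40 N, if the wrist force passes 120 N, or if a joint passes its speed limit or range.

## Robot

A 6-joint arm with a two-finger parallel gripper is mounted at the origin on the work surface. World frame = base frame: x ahead of the robot, y to its left, z up, the work surface at z = 0. Lengths are in m, angles in degrees, forces in N, time in s.
With the tool pointing down it reaches from about 0.35 to 0.875 m from the base axis. Payload 15.5 kg.
Tool frame: the origin (TCP) lies between the finger pads; the fingertips stand ahead of it and the grasp point (between the pads) lies 8 mm behind it (tip_extent is the z of the fingertips in the tool frame, in m); z points along the fingers, y is the direction in which the jaws open and shut (so a half turn about z gives the same grasp; the last joint's range is limited). The gripper opens to 85 mm and grips with 20 to 120 N. Pads are 22 mm wide; open, the fingers measure 114 mm over their backs; the gripper's body (76 mm by 85 mm) begins 54 mm behind the grasp point. The pads swing forward as they close: fully open they stand 13 mm farther back than shut.
Start: joints at [-76.117, 28.281, 77.091, -0, 74.628, -5.472], TCP at [0.207, -0.59, 0.242] pointing down, gripper open.
Joint ranges: [-166.48, 166.48], [-47.26, 123.95], [12.59, 153.08], [-70.14, 250.14], [6.76, 159.57], [-176.63, 176.63]. Speed limits (degrees/s): [108.29, 108.29, 147.25, 172.46, 172.46, 172.46].

## Interface

Orientations are given as a 3x3 rotation matrix whose columns are the frame's x, y, z axes.
In Python, from bench import * gives the robot as it stands.
- The arm moves only by the tool send_rows, never from a script. Its argument "deltas" is one flat list of numbers, 7 for each row, row after row: the shift along the tool's x, y, z in mm, then the turn, a rotation vector about the tool's x, y, z in rad, then the finger opening in mm, from 0 to 85.4. A call has 1 to 5 rows; each row is the pose to reach, as a shift and turn from the pose commanded when the call began, along the tool's axes at that moment; what a row does not reach only later rows make up. A row lasts 1/8 s, in which the tool goes at most 62.5 mm and 10.7 degrees, less where a joint would pass 70% of its speed; a pose out of reach is approached as far as the arm can. A call with a gripper value outside its range is refused whole. The fingers move at their own pace and stop on an object; the grip force is fixed at half the most. Time passes only in rows, so rows that repeat a pose let the fingers close. It gives the time, the measured TCP pose, the force and the opening at its end, in the units of the state.
- get_obs(): the state, without advancing time (a new reading comes with each control period).
- get_image(name): name is "scene" or "top" or "wrist"; returns a dict with "color" (384x512x3 uint8, blue, green, red), "fx", "fy", "cx", "cy" (pixels), "pose" (4x4, takes a point from camera to world coordinates). Camera axes: x right, y up, looking along -z (the intrinsics and any distortion apply to the point x, -y, -z); pixel columns grow to the right and rows downward; lengths in m; the calibration is good to about 2 mm. A picture is of the moment at which its call begins. There is no depth.
- finish_job(): hands the job in, once; it reports no verdict.
Trained networks look in the newest picture that a camera, given by its name, has taken for a name from the list of things; names that differ only in an ending like _2 or _b are one class to them, and where a whole thing is asked for, a point or a joint stands for the part that bears it (a point fixed in the world has none). Each returns a list of dicts, best first, with "conf" (0 to 1); they miss things now and then, are a little off and sometimes report something else, mostly with a low value. They report only what shows in the picture. A call takes as long as a camera call. They do not tell look-alikes from the thing itself.
- look_for(query, camera): "at" ([x, y, z] in m, in world coordinates, good to about 4 mm: the middle of the surface that is visible of it).
- trace(query, camera): "mask" (384x512 bool, what is visible of it).
- landmark_of(query, camera): "at" ([x, y, z] in m, in world coordinates, good to about 4 mm: a listed point, or the origin of a listed thing).
The state is a dict: "time_s": time; "joint_positions": joint angles; "joint_vel": joint speeds; "joint_efforts": joint torques, N m; "ee_pos": TCP position; "orientation": TCP orientation; "wrist_force": force on the tool from outside, world axes, zero at the start; "torque": the same for the moment, N m; "width": finger opening in m.
Only numpy, scipy, OpenCV 4.12 (cv2) and the standard library are available. Lean on these libraries where they do the work, as an engineer would, in place of code of your own. Each camera call takes 0.05 s, during which the arm holds its last target.

## Working session

There is one attempt and no reset: what is moved stays moved. The work goes in short steps, Python scripts to look and compute and a tool call to move; the robot and the scene stay as the last step left them, time stands still between calls to the robot, and variables do not carry over. Pictures are saved under pics/ and viewed, and the job is handed in when it is done.

Besides the shell and the picture viewer there is one more tool, called after "Request:" in YAML: its name, and indented under it one key for each argument. send_rows: Moves the arm, as the interface text tells. Its arguments: {"type":"object","properties":{"deltas":{"type":"array","items":{"type":"number"}}},"required":["deltas"]}

```bash
mkdir -p pics && ls && python3 - <<'E'
from bench import *
import cv2
o=get_obs();print({k:o[k] for k in ['time_s','ee_pos','orientation','width','wrist_force']})
for n in ['scene','top','wrist']:
    im=get_image(n);cv2.imwrite(f'pics/a_{n}.png',im['color']);print(n,im['fx'],im['cx'],im['cy'],im['pose'].tolist() if hasattr(im['pose'],'tolist') else im['pose'], [k for k in im])
E
```

```text
pics
{'time_s': 0.0, 'ee_pos': array([ 0.20703138, -0.58931257,  0.24165787]), 'orientation': array([[ 9.43495815e-01,  3.31384275e-01, -3.31178790e-04],
       [ 3.31384420e-01, -9.43494932e-01,  1.29569150e-03],
       [ 1.16906277e-04, -1.33222700e-03, -9.99999106e-01]]), 'width': 0.08546817536715984, 'wrist_force': array([0.56411888, 0.30924904, 0.35919428])}
scene 476.3198288428251 263.54646986444834 192.9813505579438 [[0.6379397305120051, -0.49082106474449133, 0.5934033894724181, 1.2611744949543706], [0.7700647922620297, 0.4008267319082939, -0.49632463842343555, -0.7270052306437523], [0.005754646184381519, 0.7735842639239766, 0.6336673185958797, 0.8813397328292056], [0.0, 0.0, 0.0, 1.0]] ['color', 'fx', 'fy', 'cx', 'cy', 'pose']
top 367.43560567032563 258.26770995642 190.76273630695636 [[-0.013685506576287483, 0.9945136393777293, -0.10370789748815723, 0.3941997123144221], [-0.9998872189043043, -0.014253008869553942, -0.004732991652236515, -0.08242559832472411], [-0.006185174335951649, 0.10363142780946404, 0.9945965366864121, 1.1009257209055852], [0.0, 0.0, 0.0, 1.0]] ['color', 'fx', 'fy', 'cx', 'cy', 'pose']
wrist 282.74538301014866 260.6460623394346 190.60756597177897 [[0.33108899704981276, 0.9061967697969051, 0.2630351505829618, 0.2743461843238811], [-0.94359952339499, 0.31792840388908744, 0.09242007059769176, -0.5667818898060797], [0.00012442384846342, -0.2787991112076751, 0.960349436459726, 0.37391519104772863], [0.0, 0.0, 0.0, 1.0]] ['color', 'fx', 'fy', 'cx', 'cy', 'pose']
```

View pics/a_scene.png

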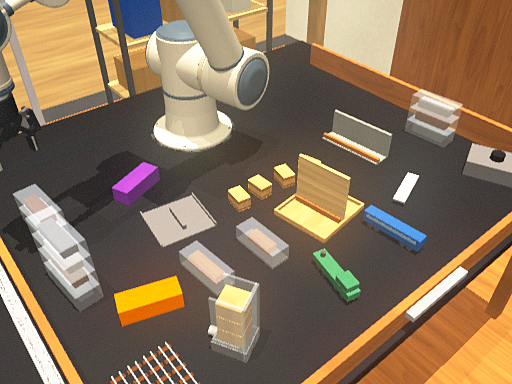

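View pics/a_top.png

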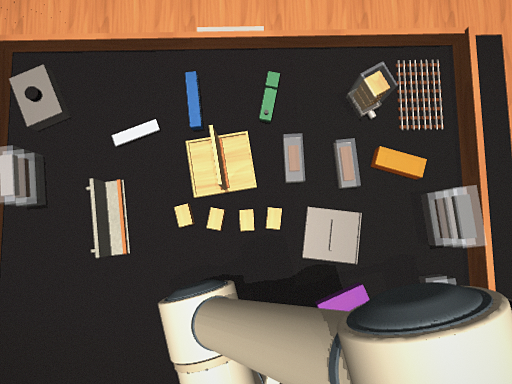

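```bash
python3 - <<'E'
from bench import *
import numpy as np
for c in ['top','scene']:
  for q in ['tray','board','rest','case0','sheet','crate0','loco','coach','wagon']:
    print(c,q,[(np.round(d['at'],3).tolist(),round(d['conf'],2)) for d in look_for(q,c)],'LM',[(np.round(d['at'],3).tolist(),round(d['conf'],2)) for d in landmark_of(q,c)])
E
```

```text
top tray [([0.591, 0.025, 0.005], 0.77), ([0.426, -0.121, 0.041], 0.56)] LM [([0.59, 0.037, -0.004], 0.57), ([0.591, 0.035, 0.008], 0.47)]
top board [([0.585, 0.03, 0.15], 0.81)] LM [([0.591, 0.034, 0.009], 0.89)]
top rest [([0.434, 0.364, 0.017], 0.58)] LM [([0.437, 0.334, -0.001], 0.85), ([0.781, 0.113, -0.0], 0.31), ([0.59, 0.037, 0.007], 0.23)]
top case0 [([0.599, -0.182, 0.045], 0.89), ([0.581, -0.34, 0.047], 0.74), ([0.579, -0.486, 0.044], 0.71), ([0.2, -0.322, 0.046], 0.62), ([0.429, -0.12, 0.042], 0.4)] LM [([0.584, -0.492, -0.003], 0.9), ([0.604, -0.182, 0.002], 0.88), ([0.189, -0.315, 0.002], 0.66), ([0.588, -0.342, 0.001], 0.61)]
top sheet [([0.379, -0.299, 0.002], 0.88)] LM [([0.378, -0.296, -0.004], 0.58)]
top crate0 [([0.44, 0.134, 0.038], 0.85), ([0.424, -0.119, 0.041], 0.68), ([0.427, 0.048, 0.04], 0.68), ([0.418, -0.045, 0.044], 0.5)] LM [([0.422, -0.042, 0.024], 0.88), ([0.44, 0.137, 0.021], 0.73), ([0.427, -0.12, 0.02], 0.69), ([0.426, 0.05, 0.021], 0.52)]
top loco [([0.794, -0.113, 0.033], 0.94)] LM [([0.794, -0.116, -0.004], 0.6)]
top coach [([0.776, 0.109, 0.048
[... 734 characters left out ...]
.041, 0.022], 0.41)]
scene sheet [([0.38, -0.301, 0.005], 0.91), ([0.595, -0.354, 0.043], 0.51)] LM [([0.372, -0.294, -0.001], 0.74), ([0.593, 0.036, 0.003], 0.35)]
scene crate0 [([0.439, -0.124, 0.036], 0.94), ([0.441, 0.037, 0.036], 0.86), ([0.435, -0.055, 0.035], 0.68)] LM [([0.427, 0.047, 0.021], 0.9), ([0.426, -0.116, 0.019], 0.78), ([0.442, 0.14, 0.022], 0.51)]
scene loco [([0.813, -0.129, 0.035], 0.9)] LM [([0.791, -0.121, 0.001], 0.59), ([0.425, -0.041, 0.02], 0.16)]
scene coach [([0.79, 0.1, 0.045], 0.71)] LM [([0.782, 0.109, -0.0], 0.86)]
scene wagon [([0.694, 0.281, 0.019], 0.61)] LM [([0.691, 0.284, -0.002], 0.95), ([0.604, -0.187, -0.002], 0.39), ([0.587, -0.343, -0.004], 0.27)]
```

View pics/a_wrist.png

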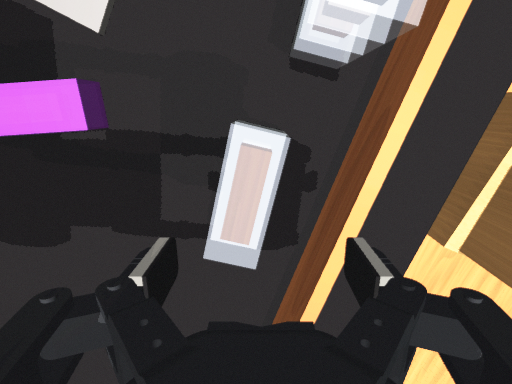

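```bash
cat > h.py <<'E'
from bench import *
import numpy as np, cv2
def ray(im,u,v,z):
    T=np.array(im['pose']); d=T[:3,:3]@np.array([(u-im['cx'])/im['fx'],-(v-im['cy'])/im['fy'],-1.])
    p=T[:3,3]; return p+d*(z-p[2])/d[2]
def proj(im,p):
    T=np.array(im['pose']); q=T[:3,:3].T@(np.asarray(p)-T[:3,3])
    return np.array([im['cx']+im['fx']*q[0]/-q[2], im['cy']-im['fy']*q[1]/-q[2]])
def crop(im,u0,v0,u1,v1,s,name):
    c=cv2.resize(im['color'][v0:v1,u0:u1],None,fx=s,fy=s,interpolation=cv2.INTER_CUBIC);cv2.imwrite('pics/'+name,c)
E
python3 - <<'E'
from h import *
w=get_image('wrist');s=get_image('scene')
for p in [(235,122),(290,135),(257,268),(205,258)]: print(ray(w,*p,0.046).round(3), ray(w,*p,0.0).round(3))
crop(s,0,160,280,310,2.8,'b1.png')
crop(w,180,0,460,290,2,'b2.png')
E
```

```text
[ 0.251 -0.545  0.046] [ 0.248 -0.542  0.   ]
[ 0.258 -0.609  0.046] [ 0.256 -0.615  0.   ]
[ 0.083 -0.629  0.046] [ 0.056 -0.638  0.   ]
[ 0.075 -0.561  0.046] [ 0.047 -0.56   0.   ]
```

View pics/b1.png

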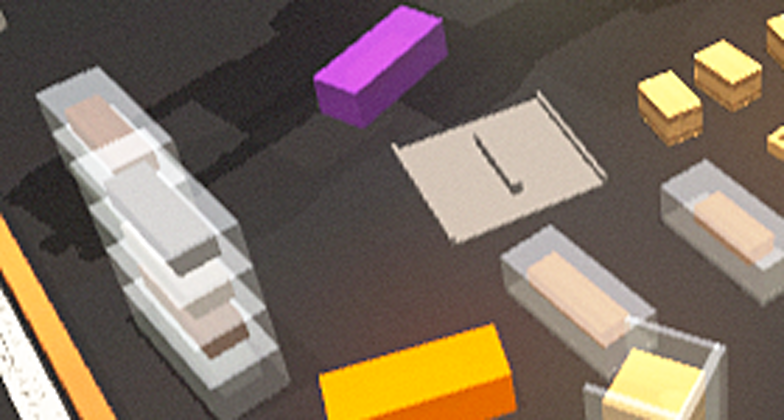

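View pics/b2.png

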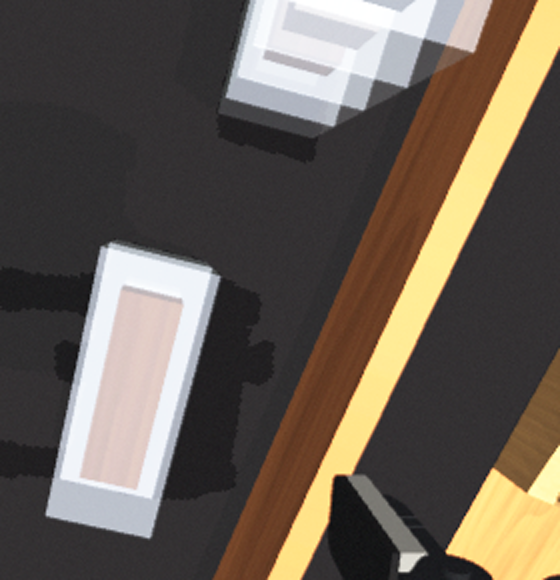

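```bash
cat >> h.py <<'E'
from scipy.optimize import minimize
def boxpts(x,y,yaw,L,W,z0,z1):
    c,s=np.cos(yaw),np.sin(yaw)
    return [np.array([x+c*a-s*b,y+s*a+c*b,z]) for a in(-L/2,L/2) for b in(-W/2,W/2) for z in(z0,z1)]
S=4
def hullmask(im,pts):
    q=np.array([proj(im,p) for p in pts]); h=cv2.convexHull((q*16*S+8*S).astype(np.int32))
    m=np.zeros((384*S,512*S),np.uint8); cv2.fillConvexPoly(m,h,1,shift=4); return cv2.resize(m.astype(np.float32),(512,384),interpolation=cv2.INTER_AREA)
def fit(ims,masks,x0,L,W,z0,z1,fixed=None):
    def cost(p):
        c=0
        for im,m in zip(ims,masks):
            h=hullmask(im,boxpts(p[0],p[1],p[2],L,W,z0,z1)); c+=np.abs(h-m).sum()/h.sum()
        return c
    best=None
    for y0 in x0[2]:
        r=minimize(cost,[x0[0],x0[1],y0],method='Nelder-Mead',options=dict(initial_simplex=np.array([[x0[0],x0[1],y0],[x0[0]+.01,x0[1],y0],[x0[0],x0[1]+.01,y0],[x0[0],x0[1],y0+.15]]),xatol=2e-4,fatol=1e-3))
        if best is None or r.fun<best.fun: best=r
    return best.x,best.fun/len(ims)
DIM=dict(case=(.140,.055,0,.046),crate=(.06,.04,0,.04),sheet=(.15,.16,0,.010),board=(.160,.010,.006,.156))
def find(q,cams=('top',),yaws=(-.4,0,.4),dim=None,near=None,conf=.3,z=0):
    L,W,z0,z1=dim or DIM[q.rstrip('0123')]
    ims=[get_image(c) for c in cams]
    out=[]
    tr=[trace(q,c) for c in cams]
    for d in tr[0]:
        if d['conf']<conf: continue
        m=d['mask'].astype(np.float32); v,u=np.nonzero(m)
        if len(u)<10: continue
        p=ray(ims[0],u.mean(),v.mean(),z+(z0+z1)/2)
        if near is not None and np.hypot(*(p[:2]-near))>.08: continue
        ms=[m];ii=[ims[0]]
        for k in range(1,len(cams)):
            pc=proj(ims[k],p)
            b=[e for e in tr[k] if e['mask'].any() and np.hypot(*(np.array(np.nonzero(e['mask'])[::-1]).mean(1)-pc))<12]
            if b: ms.append(b[0]['mask'].astype(np.float32));ii.append(ims[k])
        x,f=fit(ii,ms,[p[0],p[1],yaws],L,W,z+z0,z+z1)
        out.append((x,f,d['conf'],len(ms)))
        print(q,x[:2].round(4),'yaw deg',round(np.degrees(x[2]),1),'err',round(f,3),'conf',round(d['conf'],2),'n',len(ms),'px',u.mean().round(),v.mean().round())
    return out
E
python3 - <<'E'
from h import *
for cams in [('top','scene'),('scene',),('top',)]:
  print(cams)
  find('case0',cams); find('crate0',cams); find('sheet',cams); find('board',cams,yaws=(0,.15))
t=get_image('top'); crop(t,170,110,280,210,7,'c1.png'); crop(t,75,165,145,270,7,'c2.png')
for c in('top','scene'):
  for q in ('tray','rest'):
    for d in trace(q,c):
        v,u=np.nonzero(d['mask']); print(c,q,d['conf'],len(u),u.min(),u.max(),v.min(),v.max())
E
```

```text
('top', 'scene')
case0 [ 0.5854 -0.4916] yaw deg 73.0 err 0.047 conf 0.89 n 2 px 398.0 162.0
case0 [ 0.6027 -0.182 ] yaw deg 1.8 err 0.046 conf 0.77 n 2 px 293.0 158.0
case0 [ 0.5845 -0.3384] yaw deg 5.0 err 0.107 conf 0.72 n 2 px 346.0 163.0
crate0 [0.4391 0.1408] yaw deg 16.4 err 0.066 conf 0.88 n 1 px 184.0 215.0
crate0 [0.4278 0.048 ] yaw deg -12.3 err 0.072 conf 0.83 n 2 px 216.0 218.0
crate0 [ 0.3629 -0.3344] yaw deg 26.1 err 6.471 conf 0.62 n 1 px 332.0 235.0
crate0 [ 0.4227 -0.0423] yaw deg 4.7 err 0.077 conf 0.6 n 2 px 247.0 220.0
crate0 [ 0.4261 -0.1209] yaw deg -4.5 err 0.081 conf 0.56 n 2 px 274.0 218.0
sheet [ 0.3766 -0.2916] yaw deg -7.4 err 0.058 conf 0.81 n 2 px 332.0 234.0
board [0.5919 0.0339] yaw deg 9.3 err 0.166 conf 0.62 n 2 px 218.0 157.0
('scene',)
case0 [ 0.6021 -0.1821] yaw deg 1.7 err 0.045 conf 0.8 n 1 px 262.0 242.0
case0 [ 0.5846 -0.4911] yaw deg 72.6 err 0.03 conf 0.68 n 1 px 149.0 300.0
case0 [ 0.1836 -0.3101] yaw deg -69.0 err 0.048 conf 0.67 n 1 px 136.0 183.0
case0 [ 0.5819 -0.3384] yaw deg 5.2 err 0.127 conf 0.58 n 1 px 204.0 266.0
crate0 [ 0.4256 
[... 563 characters left out ...]
046 conf 0.87 n 1 px 347.0 163.0
case0 [ 0.586  -0.4926] yaw deg 72.0 err 0.035 conf 0.62 n 1 px 399.0 162.0
crate0 [ 0.4276 -0.1213] yaw deg -6.8 err 0.168 conf 0.75 n 1 px 274.0 217.0
crate0 [0.4396 0.1414] yaw deg 14.3 err 0.053 conf 0.73 n 1 px 184.0 215.0
crate0 [ 0.4235 -0.0424] yaw deg 2.4 err 0.065 conf 0.69 n 1 px 247.0 219.0
crate0 [0.4285 0.0482] yaw deg -11.5 err 0.057 conf 0.66 n 1 px 216.0 218.0
sheet [ 0.3761 -0.2916] yaw deg -8.3 err 0.029 conf 0.78 n 1 px 332.0 234.0
board [0.5933 0.0343] yaw deg 8.3 err 0.1 conf 0.83 n 1 px 218.0 157.0
top tray 0.83 3117 187 255 131 196
top rest 0.87 2651 88 129 178 256
top rest 0.31 1046 282 304 132 182
scene tray 0.85 2093 274 363 194 242
```

View pics/c1.png

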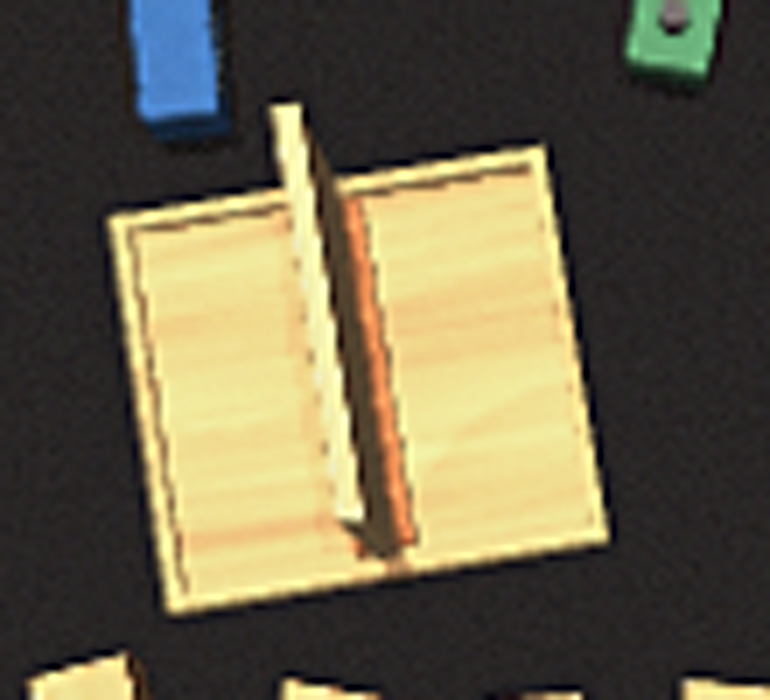

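View pics/c2.png

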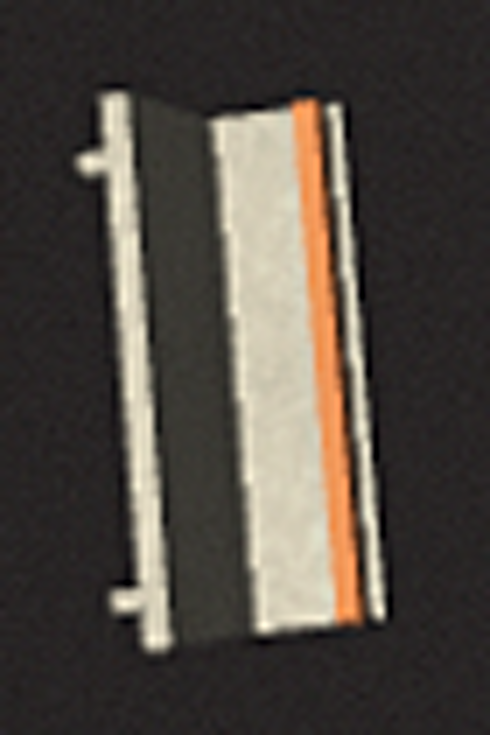

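```bash
python3 - <<'E'
from h import *
t=get_image('top')
f=lambda u,v,a,b,z: ray(t,(u+.5)/7-.5+a,(v+.5)/7-.5+b,z)[:2]
P=[f(u,v,170,110,.017) for u,v in[(107,217),(545,143),(610,542),(168,613)]]
for p in P: print(p.round(4))
c=np.mean(P,0);print('tray c',c.round(4),'sides',[round(np.linalg.norm(P[i]-P[(i+1)%4]),4) for i in range(4)])
for i,j in [(3,0),(2,1)]: d=P[j]-P[i];print('yaw x',np.degrees(np.arctan2(d[1],d[0])))
for i,j in [(1,0),(2,3)]: d=P[j]-P[i];print('yaw y',np.degrees(np.arctan2(d[1],d[0]))-90)
for nm,a,b,z in [('batten in',(293,100),(338,624),.018),('wall in top',(132,97),(173,648),.085),('batten out',(319,100),(362,624),.018)]:
    A=f(*a,75,165,z);B=f(*b,75,165,z);d=A-B;print(nm,A.round(4),B.round(4),((A+B)/2).round(4),'L',np.linalg.norm(d).round(4),'yaw',np.degrees(np.arctan2(d[1],d[0])).round(2))
print(get_obs()['time_s'])
E
```

```text
[0.6624 0.1418]
[ 0.6921 -0.0471]
[ 0.5185 -0.0728]
[0.491  0.1147]
tray c [0.591  0.0342] sides [np.float64(0.1912), np.float64(0.1755), np.float64(0.1896), np.float64(0.1736)]
yaw x 8.970256015264036
yaw x 8.433670777652594
yaw y 8.930796678916835
yaw y 8.360361064500069
batten in [0.5488 0.345 ] [0.3281 0.3203] [0.4385 0.3326] L 0.2221 yaw 6.36
wall in top [0.5414 0.383 ] [0.3238 0.3598] [0.4326 0.3714] L 0.2189 yaw 6.09
batten out [0.5487 0.3339] [0.328  0.3103] [0.4383 0.3221] L 0.222 yaw 6.09
3.95
```

```bash
cat > p.py <<'E'
from h import *
from scipy.spatial.transform import Rotation as Ro
def Rdes(yaw,tilt=0):
    a=np.radians(yaw); x=np.array([np.cos(a),np.sin(a),0])
    R0=np.column_stack([x,[np.sin(a),-np.cos(a),0],[0,0,-1]])
    return Ro.from_rotvec(-np.radians(tilt)*x).as_matrix()@R0
def plan(*poses):
    """poses: (x,y,z,yaw[,tilt]) world TCP"""
    o=get_obs(); R=o['orientation']; p=o['ee_pos']
    eu=np.degrees(np.arctan2(R[1,0],R[0,0]))
    print('t',round(o['time_s'],2),'tcp',p.round(4),'yaw',round(eu,2),'zax',R[:,2].round(3),'w',round(o['width']*1e3,1),'F',o['wrist_force'].round(1),'J',np.round(o['joint_positions'],0))
    for q in poses:
        Rd=Rdes(q[3],q[4] if len(q)>4 else 0)
        d=R.T@(np.array(q[:3])-p)*1e3; r=Ro.from_matrix(R.T@Rd).as_rotvec()
        print(q,'->',d.round(1).tolist(),r.round(4).tolist(), 'dist',round(np.linalg.norm(d)))
E
python3 -c "
from p import *
plan((.4,-.28,.3,10),(.591,.035,.3,8.6))"
```

```text
t 3.95 tcp [ 0.2072 -0.5897  0.2423] yaw 19.35 zax [ 0. -0. -1.] w 85.2 F [ 0.3 -0.3 -0.4] J [-76.  28.  77.   0.  75.  -5.]
(0.4, -0.28, 0.3, 10) -> [284.6, -228.3, -57.7] [0.0001, -0.0, 0.1633] dist 369
(0.591, 0.035, 0.3, 8.6) -> [569.2, -462.2, -57.7] [0.0001, -0.0, 0.1877] dist 735
```

Request:
send_rows:
  deltas: [569,-462,-58,0,0,0.188,85,569,-462,-58,0,0,0.188,85,569,-462,-58,0,0,0.188,85,569,-462,-58,0,0,0.188,85,569,-462,-58,0,0,0.188,85]

```text
time_s: 4.58
ee_pos: [0.371, -0.3227, 0.2673]
orientation: [[0.989, 0.149, 0.0], [0.149, -0.989, -0.0], [0.0, 0.001, -1.0]]
wrist_force: [0.6, -0.1, 0.9]
width: 0.0849
```

```bash
python3 -c "
from p import *
plan((.591,.035,.3,8.6))"
```

```text
t 4.58 tcp [ 0.371  -0.3227  0.2673] yaw 8.56 zax [ 0. -0. -1.] w 84.9 F [ 0.6 -0.1  0.9] J [-48.  16.  93.   0.  71.  33.]
(0.591, 0.035, 0.3, 8.6) -> [270.9, -320.9, -32.8] [0.0005, -0.0004, -0.0007] dist 421
```

Request:
send_rows:
  deltas: [265,-321,-33,0,0,0,85,265,-321,-33,0,0,0,85,265,-321,-33,0,0,0,85,265,-321,-33,0,0,0,85,265,-321,-33,0,0,0,85]

```text
time_s: 5.2
ee_pos: [0.5313, -0.0552, 0.2921]
orientation: [[0.989, 0.149, 0.001], [0.149, -0.989, -0.0], [0.001, 0.0, -1.0]]
wrist_force: [1.0, -0.2, 1.1]
width: 0.085
```

```bash
python3 -c "
from p import *
plan((.591,.035,.3,8.6))"
```

```text
t 5.2 tcp [ 0.5313 -0.0552  0.2921] yaw 8.59 zax [ 0.001 -0.    -1.   ] w 85.0 F [ 1.  -0.2  1.1] J [-12.  18.  86.  -0.  76.  69.]
(0.591, 0.035, 0.3, 8.6) -> [72.5, -80.3, -7.9] [0.0003, -0.0006, -0.0002] dist 108
```

Request:
send_rows:
  deltas: [70,-76,-8,0,0,0,85,70,-76,-8,0,0,0,85,70,-76,-8,0,0,0,85]

```text
time_s: 5.58
ee_pos: [0.5895, 0.0308, 0.2995]
orientation: [[0.988, 0.152, 0.001], [0.152, -0.988, 0.0], [0.001, -0.0, -1.0]]
wrist_force: [-0.1, -0.7, 0.1]
width: 0.0851
```

```bash
python3 -c "
from p import *
w=get_image('wrist');cv2.imwrite('pics/d1.png',w['color'])
plan((.591,.035,.13,8.6))
find('board',('wrist',),yaws=(.15,))
c,s=np.cos(np.radians(8.6)),np.sin(np.radians(8.6))
for p in boxpts(.591,.035,np.radians(8.6),.16,.01,.156,.156): print(proj(w,p).round())
"
```

```text
t 5.62 tcp [0.5886 0.0294 0.2994] yaw 8.7 zax [-0. -0. -1.] w 85.1 F [-0.4  0.4 -0.1] J [-3. 23. 78. -0. 80. 78.]
(0.591, 0.035, 0.13, 8.6) -> [3.2, -5.2, 169.4] [0.0, 0.0002, 0.0018] dist 169
board [0.5911 0.033 ] yaw deg 8.7 err 0.1 conf 0.57 n 1 px 257.0 171.0
[260. 252.]
[260. 252.]
[251. 252.]
[251. 252.]
[261.  96.]
[261.  96.]
[250.  96.]
[250.  96.]
```

View pics/d1.png

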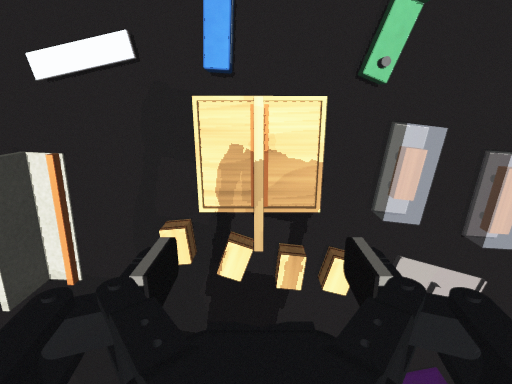

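Request:
send_rows:
  deltas: [3,-3.5,169,0,0,0,85,3,-3.5,169,0,0,0,85,3,-3.5,169,0,0,0,85,3,-3.5,169,0,0,0,85]

```text
time_s: 6.22
ee_pos: [0.5886, 0.0314, 0.1284]
orientation: [[0.989, 0.148, -0.006], [0.148, -0.989, 0.0], [-0.006, -0.001, -1.0]]
wrist_force: [0.6, -0.0, 1.2]
width: 0.085
```

Request:
send_rows:
  deltas: [0,0,0,0,0,0,2,0,0,0,0,0,0,2,0,0,0,0,0,0,2,0,0,0,0,0,0,2,0,0,0,0,0,0,2]

```text
time_s: 6.85
ee_pos: [0.591, 0.0326, 0.1314]
orientation: [[0.989, 0.149, 0.001], [0.149, -0.989, 0.0], [0.001, -0.0, -1.0]]
wrist_force: [-2.8, 3.2, 9.1]
width: 0.0091
```

```bash
python3 -c "
from p import *
plan((.591,.034,.26,8.6))
w=get_image('wrist');cv2.imwrite('pics/d2.png',w['color'])
"
```

```text
t 6.85 tcp [0.591  0.0326 0.1314] yaw 8.58 zax [ 0.001  0.    -1.   ] w 9.1 F [-2.8  3.2  9.1] J [-3. 33. 89.  0. 58. 79.]
(0.591, 0.034, 0.26, 8.6) -> [0.3, -1.5, -128.6] [-0.0003, -0.001, -0.0004] dist 129
```

View pics/d2.png

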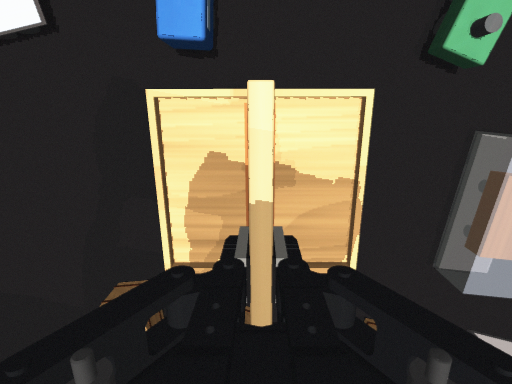

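Request:
send_rows:
  deltas: [0,0,-125,0,0,0,2,0,0,-125,0,0,0,2,0,0,-125,0,0,0,2,0,0,-125,0,0,0,2]

```text
time_s: 7.4
ee_pos: [0.5903, 0.0323, 0.2551]
orientation: [[0.989, 0.149, -0.001], [0.149, -0.989, 0.0], [-0.001, -0.0, -1.0]]
wrist_force: [-1.0, -0.2, -2.5]
width: 0.009
```

```bash
python3 -c "
from p import *
plan((.4328,.3798,.255,6.2,18.6),(.51,.21,.255,7))
"
```

```text
t 7.4 tcp [0.5903 0.0323 0.2551] yaw 8.58 zax [-0.001  0.    -1.   ] w 9.0 F [-1.  -0.2 -2.5] J [-3. 25. 81. -0. 74. 79.]
(0.4328, 0.3798, 0.255, 6.2, 18.6) -> [-103.9, -367.1, 0.2] [-0.3247, -0.0062, 0.0413] dist 382
(0.51, 0.21, 0.255, 7) -> [-52.9, -187.7, 0.2] [-0.0001, 0.0006, 0.0277] dist 195
```

Request:
send_rows:
  deltas: [-10,-37,0,0,0,0,2,-23,-82,0,0,0,0.01,2,-36,-127,0,0,0,0.02,2,-48,-172,0,0,0,0.03,2,-60,-212,0,0,0,0.041,2]

```text
time_s: 8.02
ee_pos: [0.4982, 0.2341, 0.2538]
orientation: [[0.994, 0.108, -0.003], [0.108, -0.994, -0.001], [-0.003, 0.001, -1.0]]
wrist_force: [0.2, 1.1, -1.8]
width: 0.009
```

Request:
send_rows:
  deltas: [-10,-37,0,0,0,0,2,-22,-77,0,-0.08,0,0,2,-32,-112,0,-0.16,0,0,2,-40,-142,0,-0.25,0,0,2,-44,-153,0,-0.324,0,0,2]

```text
time_s: 8.65
ee_pos: [0.438, 0.3816, 0.2536]
orientation: [[0.994, 0.105, 0.034], [0.111, -0.941, -0.321], [-0.002, 0.322, -0.947]]
wrist_force: [0.1, -0.3, -1.2]
width: 0.0089
```

Request:
send_rows:
  deltas: [0,0,0,0,0,0,2,0,0,0,0,0,0,2]

```text
time_s: 8.9
ee_pos: [0.4393, 0.3796, 0.2546]
orientation: [[0.994, 0.103, 0.033], [0.109, -0.942, -0.317], [-0.002, 0.318, -0.948]]
wrist_force: [0.8, -0.4, -2.2]
width: 0.0092
```

```bash
python3 -c "
from p import *
plan((.4328,.3798,.20,6.2,18.6),(.4328,.3798,.1244,6.2,18.6))
for n in('scene','wrist'):
  w=get_image(n);cv2.imwrite('pics/e_%s.png'%n,w['color'])
"
```

```text
t 8.9 tcp [0.4393 0.3796 0.2546] yaw 6.23 zax [ 0.033 -0.317 -0.948] w 9.2 F [ 0.8 -0.4 -2.2] J [ 43.  30.  74. -15.  87. 129.]
(0.4328, 0.3798, 0.2, 6.2, 18.6) -> [-6.4, -18.3, 51.5] [-0.0007, 0.0014, 0.001] dist 55
(0.4328, 0.3798, 0.1244, 6.2, 18.6) -> [-6.2, -42.3, 123.1] [-0.0007, 0.0014, 0.001] dist 130
```

View pics/e_scene.png

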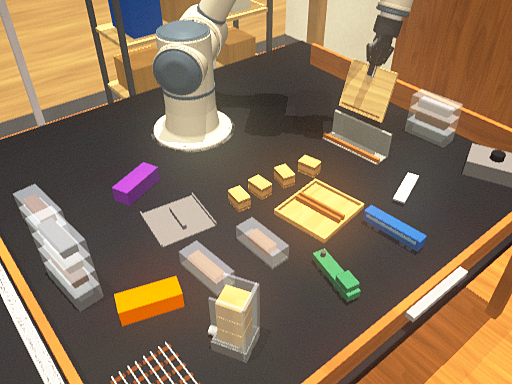

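View pics/e_wrist.png

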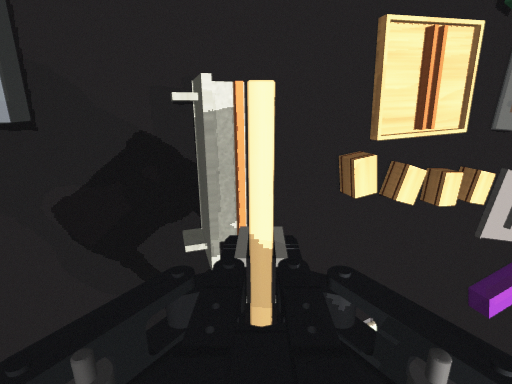

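Request:
send_rows:
  deltas: [-3,-9,26,0,0,0,2,-6,-18,52,0,0,0,2,-6,-27,78,0,0,0,2,-6,-36,104,0,0,0,2,-6,-36,104,0,0,0,2]

```text
time_s: 9.62
ee_pos: [0.433, 0.3791, 0.1444]
orientation: [[0.994, 0.102, 0.032], [0.107, -0.942, -0.318], [-0.003, 0.32, -0.948]]
wrist_force: [-0.3, -0.1, -1.8]
width: 0.0095
```

```bash
python3 -c "
from p import *
plan((.4328,.3798,.1244,6.2,18.6))
w=get_image('scene');crop(w,310,50,420,180,5,'e2.png')
# predicted foot corners if tcp here
o=get_obs();R=o['orientation'];p=o['ee_pos']
for a in(-80,80):
  for b in(-5,5):
    q=p+R@np.array([a,b,125.4])/1e3; print((q).round(4), ((proj(w,q)-[310,50])*5+2).round())
a=np.radians(6.2);X=np.array([np.cos(a),np.sin(a),0]);N=np.array([-np.sin(a),np.cos(a),0])
for q in [(-.11,0,.018),(.11,0,.018),(-.11,.04,.085),(.11,.04,.085)]:
  P=np.array([.438,.332,0])+X*q[0]+N*q[1]+[0,0,q[2]];print(q,((proj(w,P)-[310,50])*5+2).round())
"
```

```text
t 9.62 tcp [0.433  0.3791 0.1444] yaw 6.16 zax [ 0.032 -0.318 -0.948] w 9.5 F [-0.3 -0.1 -1.8] J [ 43.  36.  82. -15.  74. 133.]
(0.4328, 0.3798, 0.1244, 6.2, 18.6) -> [-0.1, -7.0, 18.8] [0.0008, 0.0027, 0.0001] dist 20
[0.3577 0.3362 0.0254] [122. 409.]
[0.3587 0.3267 0.0285] [114. 411.]
[0.5168 0.3534 0.0252] [321. 504.]
[0.5178 0.3439 0.0284] [314. 506.]
(-0.11, 0, 0.018) [ 73. 409.]
(0.11, 0, 0.018) [347. 540.]
(-0.11, 0.04, 0.085) [119. 301.]
(0.11, 0.04, 0.085) [401. 425.]
```

View pics/e2.png

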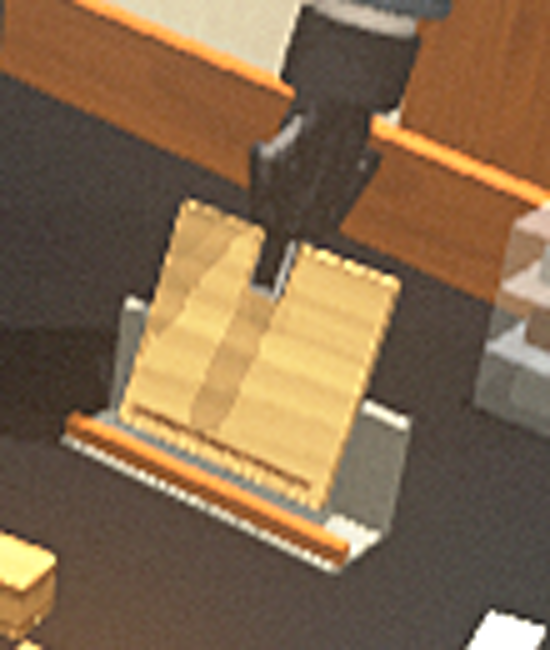

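Request:
send_rows:
  deltas: [0,-3,9,0,0,0,2,0,-6.5,17,0,0,0,2,0,-7,19,0,0,0,2,0,-7,19,0,0,0,2]

```text
time_s: 10.18
ee_pos: [0.4332, 0.3807, 0.1253]
orientation: [[0.994, 0.103, 0.034], [0.109, -0.942, -0.317], [-0.0, 0.319, -0.948]]
wrist_force: [1.4, -5.9, -2.2]
width: 0.0094
```

```bash
python3 -c "
from p import *
plan((.4328,.3798,.1244,6.2,18.6))
w=get_image('scene');crop(w,310,50,420,180,5,'e3.png')
"
```

```text
t 10.18 tcp [0.4332 0.3807 0.1253] yaw 6.23 zax [ 0.034 -0.317 -0.948] w 9.4 F [ 1.4 -5.9 -2.2] J [ 44.  38.  82. -15.  72. 134.]
(0.4328, 0.3798, 0.1244, 6.2, 18.6) -> [-0.5, 0.5, 1.1] [0.0004, 0.0002, 0.0007] dist 1
```

View pics/e3.png

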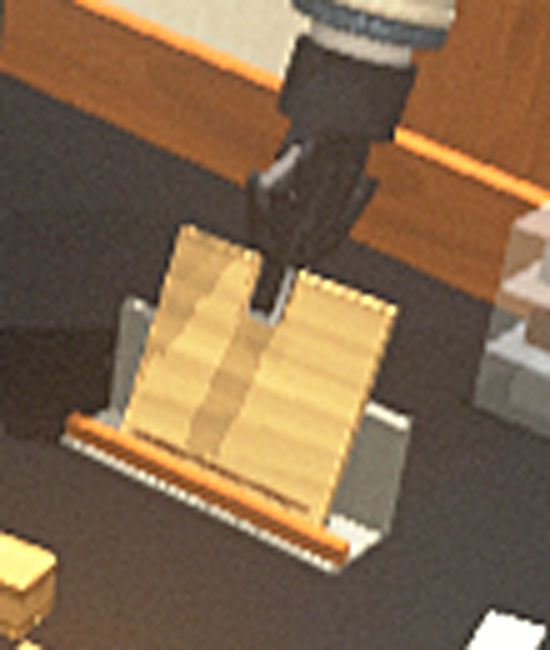

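Request:
send_rows:
  deltas: [0,0,1.5,0,0,0,2,0,0,3,0,0,0,2,0,0,3,0,0,0,2]

```text
time_s: 10.6
ee_pos: [0.4343, 0.3806, 0.1242]
orientation: [[0.994, 0.102, 0.037], [0.109, -0.943, -0.316], [0.002, 0.318, -0.948]]
wrist_force: [2.1, -3.0, 21.0]
width: 0.0092
```

Request:
send_rows:
  deltas: [0,0,-1,0,0,0,2,0,0,-1,0,0,0,14,0,0,-1,0,0,0,30,0,0,-1,0,0,0,50,0,0,-1,0,0,0,50]

```text
time_s: 11.22
ee_pos: [0.4333, 0.3807, 0.1234]
orientation: [[0.994, 0.103, 0.034], [0.109, -0.942, -0.316], [-0.0, 0.318, -0.948]]
wrist_force: [-0.0, -1.0, -0.1]
width: 0.0499
```

```bash
python3 -c "
from p import *
plan((.4328,.3798,.1244,6.2,18.6))
w=get_image('scene');crop(w,310,50,420,180,5,'e4.png')
"
```

```text
t 11.22 tcp [0.4333 0.3807 0.1234] yaw 6.24 zax [ 0.034 -0.316 -0.948] w 49.9 F [-0.  -1.  -0.1] J [ 44.  38.  82. -15.  72. 134.]
(0.4328, 0.3798, 0.1244, 6.2, 18.6) -> [-0.6, 1.1, -0.7] [-0.0007, -0.0001, 0.0006] dist 1
```

View pics/e4.png

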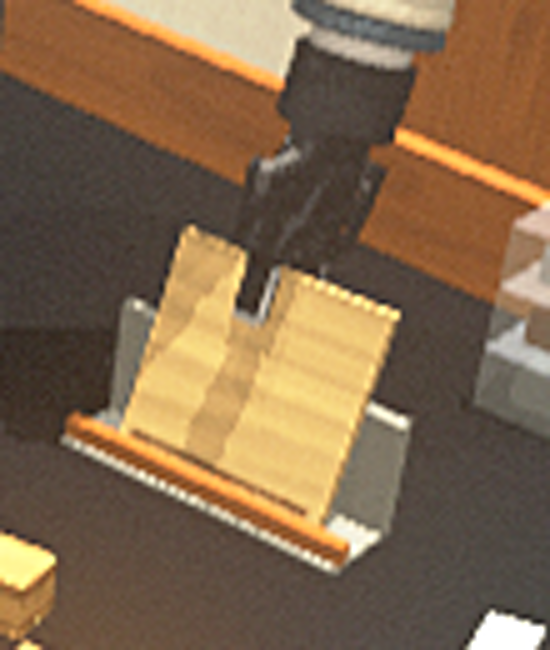

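Board leans. Retract along the tool axis.

Request:
send_rows:
  deltas: [0,0,-30,0,0,0,50,0,0,-70,0,0,0,50,0,0,-110,0,0,0,85,0,0,-120,0,0,0,85,0,0,-120,0,0,0,85]

```text
time_s: 11.9
ee_pos: [0.4292, 0.4187, 0.2372]
orientation: [[0.994, 0.103, 0.035], [0.109, -0.942, -0.316], [0.0, 0.318, -0.948]]
wrist_force: [0.2, -0.2, -0.9]
width: 0.0848
```

```bash
python3 -c "
from p import *
plan((.45,.2,.26,4,0),(.6,-.18,.26,2,0))
w=get_image('scene');crop(w,310,50,420,180,5,'e5.png')
w=get_image('top');crop(w,60,150,180,270,5,'e6.png')
"
```

```text
t 11.9 tcp [0.4292 0.4187 0.2372] yaw 6.25 zax [ 0.035 -0.316 -0.948] w 84.8 F [ 0.2 -0.2 -0.9] J [ 46.  33.  72. -14.  87. 132.]
(0.45, 0.2, 0.26, 4, 0) -> [-3.1, 215.5, 48.2] [0.3236, -0.0068, 0.0388] dist 221
(0.6, -0.18, 0.26, 2, 0) -> [104.6, 589.1, 173.6] [0.3235, -0.0124, 0.0734] dist 623
```

View pics/e5.png

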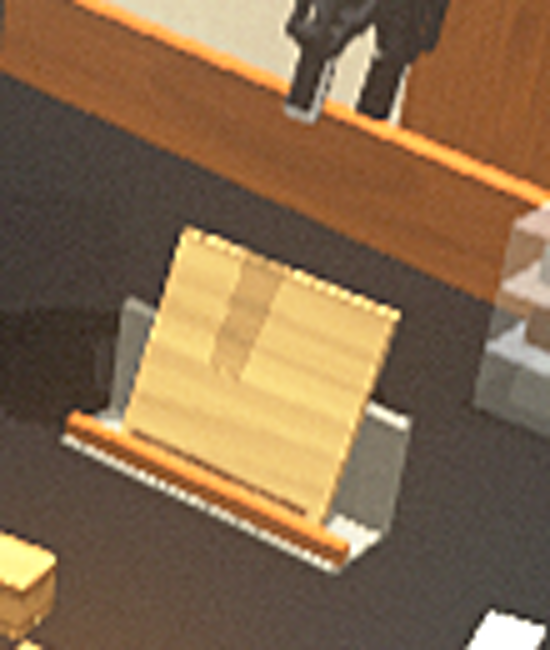

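Request:
send_rows:
  deltas: [0,0,-20,0,0,0,85,-3,215,40,0.3236,-0.0068,0.0388,85,-3,215,40,0.3236,-0.0068,0.0388,85,-3,215,40,0.3236,-0.0068,0.0388,85,-3,215,40,0.3236,-0.0068,0.0388,85]

```text
time_s: 12.62
ee_pos: [0.449, 0.1997, 0.267]
orientation: [[0.998, 0.067, -0.002], [0.067, -0.998, -0.001], [-0.002, 0.001, -1.0]]
wrist_force: [0.7, 0.4, 0.3]
width: 0.0848
```

```bash
python3 -c "
from p import *
plan((.602,-.182,.26,2,0))
"
```

```text
t 12.62 tcp [0.449  0.1997 0.267 ] yaw 3.83 zax [-0.002 -0.001 -1.   ] w 84.8 F [0.7 0.4 0.3] J [ 17.  16.  93.  -0.  71. 103.]
(0.602, -0.182, 0.26, 2, 0) -> [127.2, 391.1, 7.1] [0.001, 0.0021, 0.032] dist 411
```

Request:
send_rows:
  deltas: [127,391,7,0,0,0.032,85,127,391,7,0,0,0.032,85,127,391,7,0,0,0.032,85,127,391,7,0,0,0.032,85,127,391,7,0,0,0.032,85]

```text
time_s: 13.25
ee_pos: [0.5664, -0.089, 0.2612]
orientation: [[0.999, 0.037, -0.002], [0.037, -0.999, 0.0], [-0.002, -0.0, -1.0]]
wrist_force: [2.4, 0.7, -0.6]
width: 0.0851
```

```bash
python3 -c "
from p import *
plan((.602,-.182,.26,2,0))
"
```

```text
t 13.25 tcp [ 0.5664 -0.089   0.2612] yaw 2.11 zax [-0.002  0.    -1.   ] w 85.1 F [ 2.4  0.7 -0.6] J [-15.  23.  83.  -0.  74.  73.]
(0.602, -0.182, 0.26, 2, 0) -> [32.1, 94.2, 1.1] [-0.0002, 0.0023, 0.0019] dist 100
```

Request:
send_rows:
  deltas: [31,89,1,0,0,0,85,31,89,1,0,0,0,85,31,89,1,0,0,0,85]

```text
time_s: 13.62
ee_pos: [0.6007, -0.1768, 0.2596]
orientation: [[0.999, 0.034, -0.003], [0.034, -0.999, 0.0], [-0.003, -0.0, -1.0]]
wrist_force: [-0.5, 1.5, -0.5]
width: 0.085
```

```bash
python3 -c "
from p import *
w=get_image('wrist');cv2.imwrite('pics/f1.png',w['color'])
r=find('case0',('wrist',),near=(.6,-.18))
find('case0',('scene',))
find('crate0',('scene',))
if r:
  x=r[0][0]; plan((x[0],x[1],.04,np.degrees(x[2])))
"
```

```text
case0 [ 0.6035 -0.1838] yaw deg 2.1 err 0.014 conf 0.81 n 1 px 267.0 161.0
case0 [ 0.1827 -0.3106] yaw deg -65.6 err 0.044 conf 0.83 n 1 px 136.0 182.0
case0 [ 0.5827 -0.3391] yaw deg 4.9 err 0.123 conf 0.73 n 1 px 205.0 266.0
case0 [0.4152 0.3896] yaw deg 12.7 err 1.217 conf 0.72 n 1 px 361.0 124.0
case0 [ 0.6022 -0.1823] yaw deg 2.0 err 0.034 conf 0.68 n 1 px 262.0 242.0
case0 [ 0.584  -0.4914] yaw deg 73.4 err 0.032 conf 0.58 n 1 px 148.0 300.0
crate0 [ 0.4214 -0.0422] yaw deg 6.1 err 0.05 conf 0.88 n 1 px 259.0 186.0
crate0 [0.4255 0.0504] yaw deg -15.8 err 0.078 conf 0.78 n 1 px 284.0 175.0
crate0 [0.4381 0.142 ] yaw deg 14.4 err 0.072 conf 0.68 n 1 px 309.0 165.0
crate0 [ 0.4256 -0.1189] yaw deg -9.9 err 0.125 conf 0.6 n 1 px 239.0 198.0
t 13.97 tcp [ 0.6008 -0.1737  0.2615] yaw 2.21 zax [-0.001 -0.    -1.   ] w 84.9 F [ 0.7 -0.6 -0.2] J [-22.  27.  76.  -0.  77.  66.]
(np.float64(0.6035451622071837), np.float64(-0.18380921419896068), 0.04, np.float64(2.1490821189940643)) -> [2.4, 10.2, 221.5] [0.0003, 0.0005, 0.001] dist 222
```

View pics/f1.png

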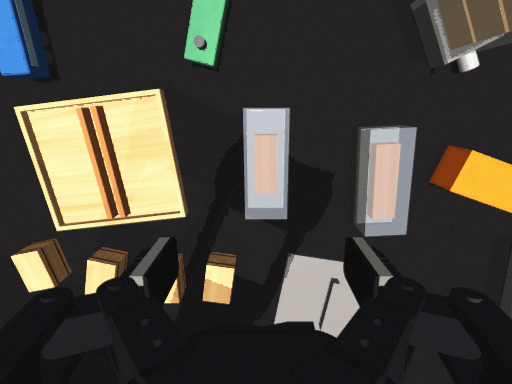

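Request:
send_rows:
  deltas: [2.5,10,60,0,0,0,85,2.5,10,120,0,0,0,85,2.5,10,180,0,0,0,85,2.5,10,220,0,0,0,85,2.5,10,230,0,0,0,85]

```text
time_s: 14.6
ee_pos: [0.6025, -0.1836, 0.0294]
orientation: [[0.999, 0.038, -0.004], [0.038, -0.999, 0.001], [-0.004, -0.001, -1.0]]
wrist_force: [1.6, 0.2, 1.0]
width: 0.0848
```

Request:
send_rows:
  deltas: [0,0,0,0,0,0,85,0,0,0,0,0,0,48,0,0,0,0,0,0,48,0,0,0,0,0,0,48,0,0,0,0,0,0,48]

```text
time_s: 15.22
ee_pos: [0.6047, -0.1848, 0.0334]
orientation: [[0.999, 0.038, 0.002], [0.038, -0.999, -0.001], [0.002, 0.001, -1.0]]
wrist_force: [-1.1, 2.0, 12.3]
width: 0.0539
```

```bash
python3 -c "
from p import *
plan((.591,.035,.2,8.6))
w=get_image('wrist');cv2.imwrite('pics/f2.png',w['color'])
"
```

```text
t 15.22 tcp [ 0.6047 -0.1848  0.0334] yaw 2.15 zax [ 0.002 -0.001 -1.   ] w 53.9 F [-1.1  2.  12.3] J [-22.  43.  86.  -0.  50.  65.]
(0.591, 0.035, 0.2, 8.6) -> [-5.1, -219.9, -166.9] [0.0015, -0.002, -0.1125] dist 276
```

View pics/f2.png

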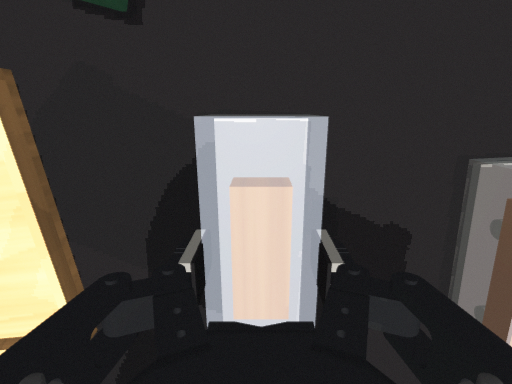

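Request:
send_rows:
  deltas: [0,0,-30,0,0,0,48,0,0,-60,0,0,0,48,0,0,-90,0,0,0,48,0,0,-90,0,0,0,48]

```text
time_s: 15.78
ee_pos: [0.6052, -0.1851, 0.1245]
orientation: [[0.999, 0.038, 0.004], [0.038, -0.999, -0.002], [0.004, 0.003, -1.0]]
wrist_force: [-0.3, 0.1, -2.1]
width: 0.0539
```

```bash
python3 -c "
from p import *
plan((.599,-.013,.12,8.6))
"
```

```text
t 15.78 tcp [ 0.6052 -0.1851  0.1245] yaw 2.15 zax [ 0.004 -0.002 -1.   ] w 53.9 F [-0.3  0.1 -2.1] J [-22.  36.  83.  -0.  60.  65.]
(0.599, -0.013, 0.12, 8.6) -> [0.2, -172.2, 4.1] [0.0027, -0.004, -0.1125] dist 172
```

Request:
send_rows:
  deltas: [0,-40,0,0,0,-0.03,48,0,-85,0,0,0,-0.06,48,0,-130,4,0,0,-0.09,48,0,-160,4,0,0,-0.1125,48,0,-172,4,0,0,-0.1125,48]

```text
time_s: 16.4
ee_pos: [0.5968, -0.0111, 0.1169]
orientation: [[0.989, 0.151, -0.001], [0.151, -0.989, -0.0], [-0.001, 0.0, -1.0]]
wrist_force: [0.1, -1.4, -1.8]
width: 0.054
```

Request:
send_rows:
  deltas: [0,0,0,0,0,0,48,0,0,0,0,0,0,48]

```text
time_s: 16.65
ee_pos: [0.5975, -0.0136, 0.1173]
orientation: [[0.989, 0.148, -0.0], [0.148, -0.989, -0.001], [-0.0, 0.001, -1.0]]
wrist_force: [0.2, -0.1, -1.4]
width: 0.0535
```

```bash
python3 -c "
from p import *
plan((.599,-.013,.06,8.6))
w=get_image('wrist');cv2.imwrite('pics/f3.png',w['color'])
"
```

```text
t 16.65 tcp [ 0.5975 -0.0136  0.1173] yaw 8.54 zax [-0.    -0.001 -1.   ] w 53.5 F [ 0.2 -0.1 -1.4] J [-7. 34. 89. -0. 57. 74.]
(0.599, -0.013, 0.06, 8.6) -> [1.7, -0.4, 57.3] [0.0005, 0.0005, -0.0011] dist 57
```

View pics/f3.png

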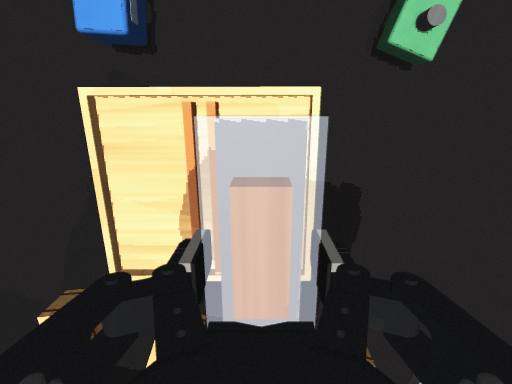

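Request:
send_rows:
  deltas: [1.5,0,30,0,0,0,48,1.5,0,55,0,0,0,48,1.5,0,68,0,0,0,48,1.5,0,75,0,0,0,48,1.5,0,76,0,0,0,48]

```text
time_s: 17.32
ee_pos: [0.599, -0.0126, 0.0415]
orientation: [[0.989, 0.149, -0.0], [0.149, -0.989, -0.0], [-0.0, 0.0, -1.0]]
wrist_force: [-0.1, -0.2, -1.1]
width: 0.0536
```

```bash
python3 -c "
from p import *
plan((.599,-.013,.04,8.6))
w=get_image('scene');crop(w,260,150,380,250,6,'f4.png')
"
```

```text
t 17.32 tcp [ 0.599  -0.0126  0.0415] yaw 8.58 zax [-0. -0. -1.] w 53.6 F [-0.1 -0.2 -1.1] J [-7. 41. 91. -0. 48. 75.]
(0.599, -0.013, 0.04, 8.6) -> [-0.1, 0.4, 1.5] [0.0004, 0.0003, -0.0003] dist 2
```

View pics/f4.png

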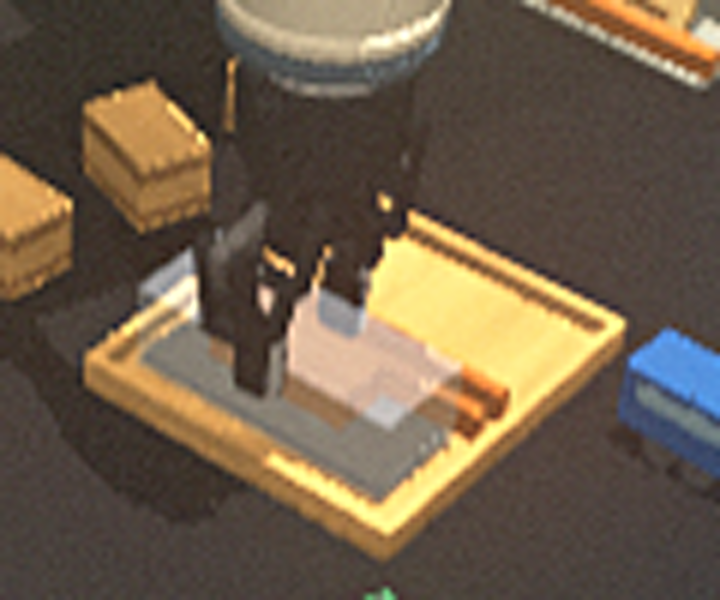

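Request:
send_rows:
  deltas: [0,0,2,0,0,0,48,0,0,2,0,0,0,68,0,0,2,0,0,0,68,0,0,-20,0,0,0,68,0,0,-60,0,0,0,85]

```text
time_s: 18.0
ee_pos: [0.598, -0.0123, 0.1012]
orientation: [[0.989, 0.15, -0.003], [0.15, -0.989, -0.0], [-0.003, -0.0, -1.0]]
wrist_force: [0.6, -0.6, -0.3]
width: 0.0835
```

Request:
send_rows:
  deltas: [0,0,-60,0,0,0,85,0,0,-110,0,0,0,85,0,0,-120,0,0,0,85]

```text
time_s: 18.38
ee_pos: [0.6004, -0.0125, 0.2252]
orientation: [[0.989, 0.15, 0.006], [0.15, -0.989, -0.001], [0.005, 0.002, -1.0]]
wrist_force: [0.7, -0.0, -0.7]
width: 0.0849
```

```bash
python3 -c "
from p import *
plan((.585,-.33,.26,5))
w=get_image('wrist');cv2.imwrite('pics/f5.png',w['color'])
find('case0',('wrist',),z=.006,near=(.6,-.013))
find('case0',('scene',))
"
```

```text
t 18.38 tcp [ 0.6004 -0.0125  0.2252] yaw 8.61 zax [ 0.006 -0.001 -1.   ] w 84.9 F [ 0.7 -0.  -0.7] J [-7. 27. 82. -0. 70. 75.]
(0.585, -0.33, 0.26, 5) -> [-62.5, 311.7, -34.5] [0.0018, -0.0054, 0.0629] dist 320
case0 [ 0.5976 -0.0135] yaw deg 8.6 err 0.014 conf 0.86 n 1 px 260.0 173.0
case0 [ 0.5845 -0.4916] yaw deg 72.9 err 0.024 conf 0.93 n 1 px 148.0 300.0
case0 [ 0.5815 -0.3389] yaw deg 5.0 err 0.132 conf 0.69 n 1 px 204.0 266.0
case0 [ 0.5911 -0.0073] yaw deg 8.1 err 0.052 conf 0.64 n 1 px 309.0 211.0
case0 [ 0.1844 -0.3099] yaw deg 114.5 err 0.046 conf 0.6 n 1 px 136.0 183.0
```

View pics/f5.png

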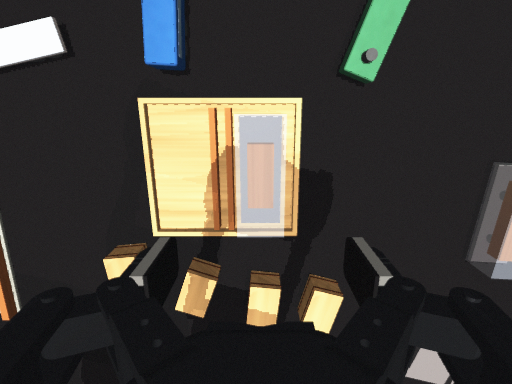

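Request:
send_rows:
  deltas: [-62,318,-35,0,0,0.063,85,-62,318,-35,0,0,0.063,85,-62,318,-35,0,0,0.063,85,-62,318,-35,0,0,0.063,85,-62,318,-35,0,0,0.063,85]

```text
time_s: 19.25
ee_pos: [0.5849, -0.3245, 0.2535]
orientation: [[0.996, 0.087, -0.002], [0.087, -0.996, 0.001], [-0.002, -0.001, -1.0]]
wrist_force: [0.8, 0.2, 0.3]
width: 0.0849
```

Request:
send_rows:
  deltas: [-4,22,0,0,0,0,85,-4,22,0,0,0,0,85,-4,22,0,0,0,0,85]

```text
time_s: 19.62
ee_pos: [0.5836, -0.3435, 0.2541]
orientation: [[0.996, 0.088, -0.002], [0.088, -0.996, 0.001], [-0.002, -0.001, -1.0]]
wrist_force: [-0.2, 0.3, -1.2]
width: 0.0852
```

```bash
python3 -c "
from p import *
w=get_image('wrist');cv2.imwrite('pics/f6.png',w['color'])
r=find('case0',('wrist',),near=(.585,-.34))
if r:
  x=r[0][0]; plan((x[0],x[1],.03,np.degrees(x[2])))
"
```

```text
case0 [ 0.5856 -0.3401] yaw deg 5.1 err 0.024 conf 0.65 n 1 px 257.0 163.0
t 19.77 tcp [ 0.5839 -0.3436  0.255 ] yaw 5.08 zax [-0.001  0.    -1.   ] w 85.0 F [ 0.2 -0.3 -0.3] J [-36.  32.  68.  -0.  80.  49.]
(np.float64(0.5856175998615019), np.float64(-0.34008810384275967), 0.03, np.float64(5.147749911040936)) -> [2.2, -3.3, 225.0] [-0.0001, 0.0008, -0.0012] dist 225
```

View pics/f6.png

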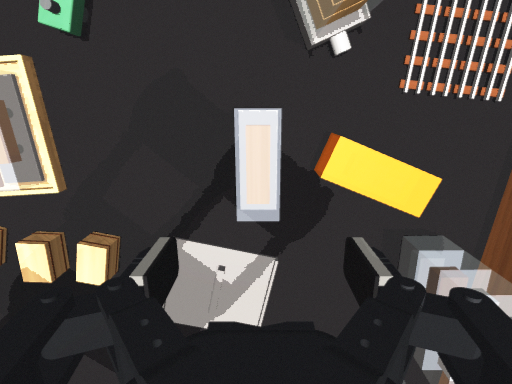

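Request:
send_rows:
  deltas: [2,-3.5,60,0,0,0,85,2,-3.5,120,0,0,0,85,2,-3.5,180,0,0,0,85,2,-3.5,215,0,0,0,85,2,-3.5,223,0,0,0,85]

```text
time_s: 20.4
ee_pos: [0.5844, -0.3399, 0.0301]
orientation: [[0.996, 0.088, -0.003], [0.088, -0.996, 0.002], [-0.003, -0.002, -1.0]]
wrist_force: [0.2, -0.7, 0.5]
width: 0.0851
```

Request:
send_rows:
  deltas: [0,0,0,0,0,0,85,0,0,0,0,0,0,48,0,0,0,0,0,0,48,0,0,0,0,0,0,48,0,0,0,0,0,0,48]

```text
time_s: 21.02
ee_pos: [0.586, -0.3419, 0.034]
orientation: [[0.996, 0.087, 0.002], [0.087, -0.996, -0.002], [0.001, 0.002, -1.0]]
wrist_force: [-0.5, 2.6, 11.6]
width: 0.054
```

Request:
send_rows:
  deltas: [0,0,-30,0,0,0,48,0,0,-60,0,0,0,48,0,0,-100,0,0,0,48,0,0,-110,0,0,0,48,0,0,-110,0,0,0,48]

```text
time_s: 21.65
ee_pos: [0.5855, -0.3415, 0.1428]
orientation: [[0.996, 0.087, 0.001], [0.087, -0.996, -0.001], [0.001, 0.001, -1.0]]
wrist_force: [0.2, 0.2, -1.9]
width: 0.0539
```

```bash
python3 -c "
from p import *
plan((.584,.082,.15,8.6))
w=get_image('wrist');cv2.imwrite('pics/f7.png',w['color'])
"
```

```text
t 21.65 tcp [ 0.5855 -0.3415  0.1428] yaw 4.99 zax [ 0.001 -0.001 -1.   ] w 53.9 F [ 0.2  0.2 -1.9] J [-35.  38.  75.  -0.  67.  50.]
(0.584, 0.082, 0.15, 8.6) -> [35.4, -422.1, -7.7] [0.0013, -0.0006, -0.063] dist 424
```

View pics/f7.png

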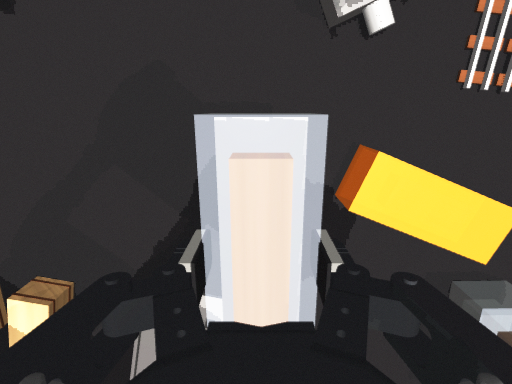

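Request:
send_rows:
  deltas: [2,-30,-4,0,0,0,48,6,-80,-7,0,0,0,48,11,-130,-7,0,0,0,48,16,-185,-7,0,0,-0.03,48,20,-240,-7,0,0,-0.063,48]

```text
time_s: 22.32
ee_pos: [0.5835, -0.0988, 0.1476]
orientation: [[0.989, 0.15, -0.002], [0.15, -0.989, 0.0], [-0.002, -0.001, -1.0]]
wrist_force: [0.9, 0.7, -1.6]
width: 0.0537
```

Request:
send_rows:
  deltas: [3,-50,0,0,0,0,48,3,-100,0,0,0,0,48,3,-140,0,0,0,0,48,3,-170,0,0,0,0,48,3,-180,0,0,0,0,48]

```text
time_s: 22.95
ee_pos: [0.5594, 0.0793, 0.1478]
orientation: [[0.988, 0.151, -0.003], [0.151, -0.988, -0.0], [-0.003, -0.0, -1.0]]
wrist_force: [0.5, -0.9, -2.0]
width: 0.0536
```

Request:
send_rows:
  deltas: [0,0,0,0,0,0,48,0,0,0,0,0,0,48]

```text
time_s: 23.2
ee_pos: [0.5605, 0.0769, 0.1487]
orientation: [[0.989, 0.149, -0.001], [0.149, -0.989, -0.001], [-0.001, 0.001, -1.0]]
wrist_force: [0.1, -0.3, -2.0]
width: 0.0535
```

```bash
python3 -c "
from p import *
plan((.584,.082,.042,8.6))
w=get_image('wrist');cv2.imwrite('pics/f8.png',w['color'])
"
```

```text
t 23.2 tcp [0.5605 0.0769 0.1487] yaw 8.55 zax [-0.001 -0.001 -1.   ] w 53.5 F [ 0.1 -0.3 -2. ] J [ 2. 30. 92. -0. 59. 83.]
(0.584, 0.082, 0.042, 8.6) -> [24.1, -1.6, 106.6] [0.0005, 0.0009, -0.0008] dist 109
```

View pics/f8.png

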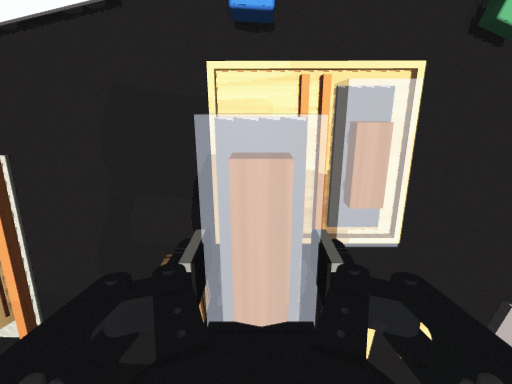

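Request:
send_rows:
  deltas: [24,-1.5,0,0,0,0,48,24,-1.5,25,0,0,0,48,24,-1.5,65,0,0,0,48,24,-1.5,95,0,0,0,48,24,-1.5,104,0,0,0,48]

```text
time_s: 23.88
ee_pos: [0.5831, 0.082, 0.0434]
orientation: [[0.989, 0.148, -0.003], [0.148, -0.989, -0.001], [-0.003, 0.0, -1.0]]
wrist_force: [-0.0, 0.9, -1.2]
width: 0.054
```

```bash
python3 -c "
from p import *
plan((.584,.082,.040,8.6))
"
```

```text
t 23.88 tcp [0.5831 0.082  0.0434] yaw 8.54 zax [-0.003 -0.001 -1.   ] w 54.0 F [-0.   0.9 -1.2] J [ 2. 40. 93. -0. 48. 84.]
(0.584, 0.082, 0.04, 8.6) -> [0.9, 0.1, 3.4] [0.0001, 0.0031, -0.0011] dist 3
```

Request:
send_rows:
  deltas: [0,0,3.5,0,0,0,48,0,0,3.5,0,0,0,66,0,0,3.5,0,0,0,68,0,0,-20,0,0,0,68,0,0,-60,0,0,0,85]

```text
time_s: 24.5
ee_pos: [0.5834, 0.0829, 0.1055]
orientation: [[0.989, 0.15, -0.002], [0.15, -0.989, -0.0], [-0.002, 0.0, -1.0]]
wrist_force: [0.5, 0.1, 0.3]
width: 0.0835
```

Request:
send_rows:
  deltas: [0,0,-60,0,0,0,85,0,0,-110,0,0,0,85,0,0,-130,0,0,0,85,0,0,-130,0,0,0,85]

```text
time_s: 25.0
ee_pos: [0.5848, 0.083, 0.2372]
orientation: [[0.989, 0.15, 0.004], [0.15, -0.989, -0.0], [0.004, 0.001, -1.0]]
wrist_force: [-0.0, 0.1, -0.3]
width: 0.0851
```

```bash
python3 -c "
from p import *
w=get_image('wrist');cv2.imwrite('pics/f9.png',w['color'])
find('case0',('wrist',),z=.006)
find('case0',('scene',),z=.006)
find('crate0',('scene',))
find('sheet',('scene',))
find('sheet',('top',))
plan((.375,-.291,.25,-8))
"
```

```text
case0 [0.5832 0.0815] yaw deg 8.4 err 0.019 conf 0.87 n 1 px 261.0 170.0
case0 [ 0.5978 -0.0136] yaw deg 8.6 err 0.016 conf 0.76 n 1 px 342.0 169.0
case0 [ 0.5894 -0.4925] yaw deg 73.0 err 0.027 conf 0.93 n 1 px 149.0 300.0
case0 [ 0.5963 -0.0113] yaw deg 7.5 err 0.045 conf 0.83 n 1 px 309.0 210.0
case0 [0.5812 0.0859] yaw deg 7.3 err 0.094 conf 0.76 n 1 px 331.0 193.0
case0 [0.4165 0.1538] yaw deg -34.1 err 0.585 conf 0.42 n 1 px 309.0 165.0
crate0 [0.4375 0.1432] yaw deg 16.6 err 0.1 conf 0.86 n 1 px 309.0 165.0
crate0 [ 0.426  -0.1196] yaw deg -7.3 err 0.064 conf 0.77 n 1 px 239.0 198.0
crate0 [ 0.4234 -0.0426] yaw deg -0.0 err 0.042 conf 0.73 n 1 px 259.0 186.0
crate0 [0.4274 0.0482] yaw deg -15.9 err 0.064 conf 0.69 n 1 px 284.0 175.0
sheet [ 0.377  -0.2905] yaw deg -7.4 err 0.05 conf 0.76 n 1 px 178.0 220.0
sheet [0.463  0.3996] yaw deg 7.9 err 0.638 conf 0.72 n 1 px 367.0 147.0
sheet [ 0.3702 -0.0764] yaw deg 12.7 err 0.799 conf 0.39 n 1 px 239.0 198.0
sheet [0.3692 0.0932] yaw deg 17.2 err 0.786 conf 0.33 n 1 px 284.0 175.0
sheet [ 0.3764 -0.2921] yaw deg -7.4 err 0.043 conf 0.8 n 1 px 332.0 235.0
t 25.55 tcp [0.5839 0.083  0.2347] yaw 8.6 zax [-0.001 -0.    -1.   ] w 85.2 F [-0.1 -0.7  0.6] J [ 2. 26. 83. -0. 71. 84.]
(0.375, -0.291, 0.25, -8) -> [-262.5, 338.5, -15.0] [0.0004, 0.0009, 0.2897] dist 429
```

View pics/f9.png

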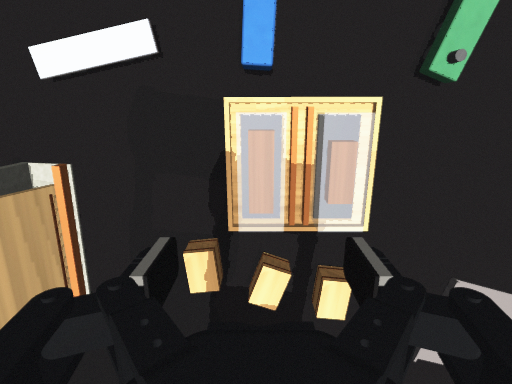

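Request:
send_rows:
  deltas: [-262,338,-15,0,0,0.283,85,-262,338,-15,0,0,0.283,85,-262,338,-15,0,0,0.283,85,-262,338,-15,0,0,0.283,85,-262,338,-15,0,0,0.283,85]

```text
time_s: 26.18
ee_pos: [0.4306, -0.1912, 0.2463]
orientation: [[0.991, -0.132, 0.0], [-0.132, -0.991, -0.001], [0.0, 0.001, -1.0]]
wrist_force: [1.9, -0.7, 0.3]
width: 0.0848
```

```bash
python3 -c "
from p import *
plan((.3765,-.2915,.25,-7.6))
"
```

```text
t 26.18 tcp [ 0.4306 -0.1912  0.2463] yaw -7.6 zax [ 0.    -0.001 -1.   ] w 84.8 F [ 1.9 -0.7  0.3] J [-31.  16.  98.  -0.  67.  66.]
(0.3765, -0.2915, 0.25, -7.6) -> [-40.3, 106.5, -3.6] [0.0007, -0.0002, -0.0] dist 114
```

Request:
send_rows:
  deltas: [-38,102,-4,0,0,0,85,-38,102,-4,0,0,0,85,-38,102,-4,0,0,0,85,-38,102,-4,0,0,0,85]

```text
time_s: 26.68
ee_pos: [0.3805, -0.2855, 0.2501]
orientation: [[0.991, -0.133, -0.0], [-0.133, -0.991, -0.0], [-0.0, 0.0, -1.0]]
wrist_force: [0.4, 0.4, -1.0]
width: 0.0852
```

```bash
python3 -c "
from p import *
w=get_image('wrist');cv2.imwrite('pics/g1.png',w['color'])
r=find('sheet',('wrist',),near=(.376,-.29))
plan((.3765,-.2915,.02,-7.6))
for a in(-.045,.045):
  for b in (-.005,.005):
    y=np.radians(-7.6);print(proj(w,(.3765+a*np.cos(y)-b*np.sin(y),-.2915+a*np.sin(y)+b*np.cos(y),.018)).round(1))
"
```

```text
sheet [ 0.3773 -0.2933] yaw deg -7.6 err 0.023 conf 0.76 n 1 px 266.0 162.0
t 26.82 tcp [ 0.3809 -0.2848  0.2501] yaw -7.53 zax [-0.001 -0.    -1.   ] w 85.2 F [0.3 0.7 0.2] J [-44.  16.  97.  -0.  67.  54.]
(0.3765, -0.2915, 0.02, -7.6) -> [-3.4, 7.1, 230.1] [0.0002, 0.0005, 0.0012] dist 230
[268.4 200.4]
[261.  200.4]
[268.8 132.8]
[260.9 132.8]
```

View pics/g1.png

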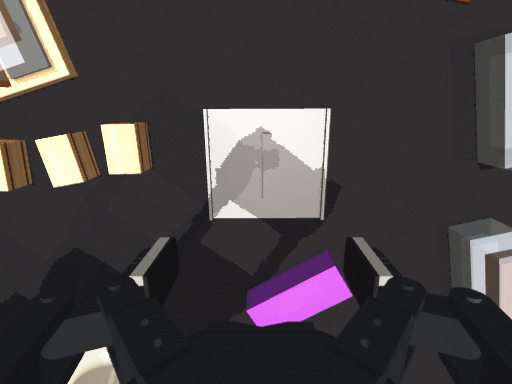

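Request:
send_rows:
  deltas: [-3,8,60,0,0,0,85,-3,8,120,0,0,0,85,-3,8,180,0,0,0,60,-3,8,220,0,0,0,30,-3,8,232,0,0,0,30]

```text
time_s: 27.45
ee_pos: [0.376, -0.292, 0.0164]
orientation: [[0.991, -0.131, -0.003], [-0.131, -0.991, 0.002], [-0.003, -0.002, -1.0]]
wrist_force: [0.5, -0.5, 1.1]
width: 0.0316
```

Request:
send_rows:
  deltas: [0,0,0,0,0,0,30,0,0,0,0,0,0,30]

```text
time_s: 27.7
ee_pos: [0.3771, -0.2938, 0.0196]
orientation: [[0.991, -0.132, 0.001], [-0.132, -0.991, -0.002], [0.001, 0.002, -1.0]]
wrist_force: [0.1, 0.7, 0.2]
width: 0.0297
```

```bash
python3 -c "
from p import *
w=get_image('wrist');cv2.imwrite('pics/g2.png',w['color'])
plan((.377,-.2925,.017,-7.6))
"
```

```text
t 27.75 tcp [ 0.3771 -0.2939  0.0196] yaw -7.6 zax [ 0.001 -0.002 -1.   ] w 29.6 F [ 0.2 -0.6  0.5] J [-45.  37. 110.  -0.  33.  53.]
(0.377, -0.2925, 0.017, -7.6) -> [-0.3, -1.4, 2.6] [0.002, -0.0017, 0.0] dist 3
```

View pics/g2.png

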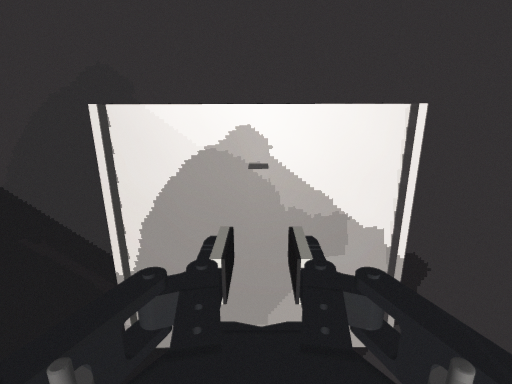

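Request:
send_rows:
  deltas: [0,-0.5,2.5,0,0,0,30,0,-0.5,2.5,0,0,0,4,0,-0.5,2.5,0,0,0,4,0,-0.5,2.5,0,0,0,4,0,-0.5,2.5,0,0,0,4]

```text
time_s: 28.38
ee_pos: [0.3765, -0.293, 0.0162]
orientation: [[0.991, -0.133, 0.0], [-0.133, -0.991, -0.001], [0.0, 0.001, -1.0]]
wrist_force: [-1.9, 2.3, 11.0]
width: 0.008
```

Request:
send_rows:
  deltas: [0,0,-15,0,0,0,4,0,0,-40,0,0,0,4,0,0,-80,0,0,0,4,0,0,-120,0,0,0,4,0,0,-120,0,0,0,4]

```text
time_s: 29.0
ee_pos: [0.3774, -0.2938, 0.1388]
orientation: [[0.991, -0.133, 0.003], [-0.133, -0.991, -0.004], [0.004, 0.004, -1.0]]
wrist_force: [0.4, -0.2, -2.0]
width: 0.0083
```

```bash
python3 -c "
from p import *
w=get_image('wrist');cv2.imwrite('pics/g3.png',w['color'])
w=get_image('scene');cv2.imwrite('pics/g4.png',w['color'])
plan((.49,-.13,.145,0),(.591,.034,.145,8.6))
"
```

```text
t 29.1 tcp [ 0.3764 -0.2928  0.1361] yaw -7.62 zax [ 0.    -0.001 -1.   ] w 8.3 F [ 0.5 -0.4 -1.3] J [-45.  25. 105.  -0.  50.  53.]
(0.49, -0.13, 0.145, 0) -> [91.0, -176.4, -9.0] [0.001, -0.0003, -0.133] dist 199
(0.591, 0.034, 0.145, 8.6) -> [169.4, -352.4, -9.2] [0.001, -0.0003, -0.2831] dist 391
```

View pics/g3.png

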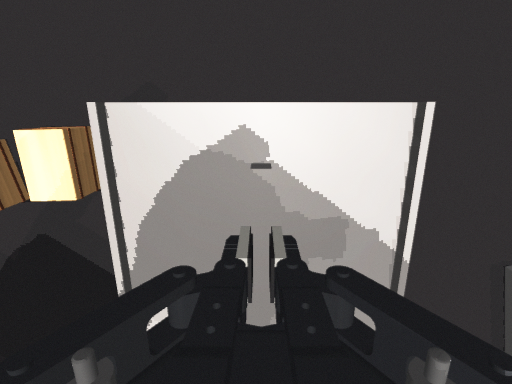

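View pics/g4.png

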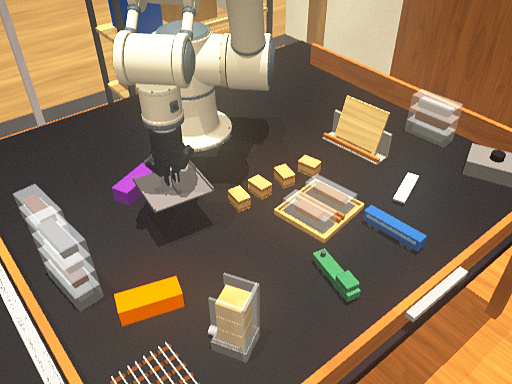

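Request:
send_rows:
  deltas: [15,-35,-9,0,0,-0.03,4,35,-75,-9,0,0,-0.07,4,55,-120,-9,0,0,-0.12,4,77,-165,-9,0,0,-0.18,4,98,-210,-9,0,0,-0.24,4]

```text
time_s: 29.72
ee_pos: [0.5015, -0.096, 0.1434]
orientation: [[0.994, 0.109, -0.003], [0.109, -0.994, 0.0], [-0.003, -0.001, -1.0]]
wrist_force: [0.5, -0.5, -1.8]
width: 0.0083
```

```bash
python3 -c "
from p import *
plan((.591,.034,.145,8.6))
"
```

```text
t 29.73 tcp [ 0.5015 -0.096   0.1434] yaw 6.25 zax [-0.003  0.    -1.   ] w 8.3 F [ 0.5 -0.5 -1.8] J [-18.  27. 100.  -0.  54.  66.]
(0.591, 0.034, 0.145, 8.6) -> [103.1, -119.5, -1.8] [-0.0006, 0.0025, -0.0411] dist 158
```

Request:
send_rows:
  deltas: [30,-35,-2,0,0,-0.02,4,62,-72,-2,0,0,-0.041,4,90,-105,-2,0,0,-0.041,4,102,-117,-2,0,0,-0.041,4,102,-117,-2,0,0,-0.041,4]

```text
time_s: 30.35
ee_pos: [0.5901, 0.03, 0.1453]
orientation: [[0.989, 0.149, -0.002], [0.149, -0.989, -0.0], [-0.002, 0.0, -1.0]]
wrist_force: [0.2, -0.8, -1.8]
width: 0.0083
```

```bash
python3 -c "
from p import *
w=get_image('wrist');cv2.imwrite('pics/g5.png',w['color'])
w=get_image('scene');crop(w,250,140,390,250,5,'g6.png')
plan((.591,.0345,.145,8.6),(.591,.0345,.075,8.6))
"
```

```text
t 30.45 tcp [0.5894 0.0288 0.1457] yaw 8.47 zax [-0.002 -0.001 -1.   ] w 8.2 F [ 0.7  0.8 -2.2] J [-3. 32. 88. -0. 60. 79.]
(0.591, 0.0345, 0.145, 8.6) -> [2.4, -5.4, 0.7] [0.0002, 0.0023, -0.0023] dist 6
(0.591, 0.0345, 0.075, 8.6) -> [2.6, -5.4, 70.7] [0.0002, 0.0023, -0.0023] dist 71
```

View pics/g5.png

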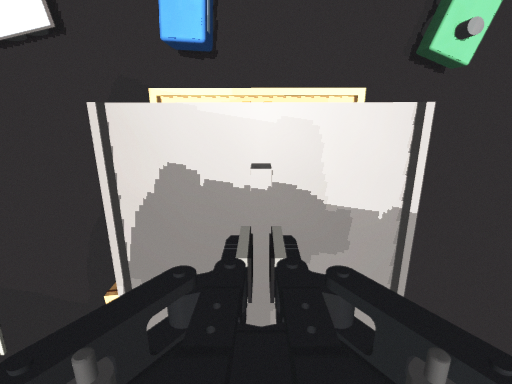

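View pics/g6.png

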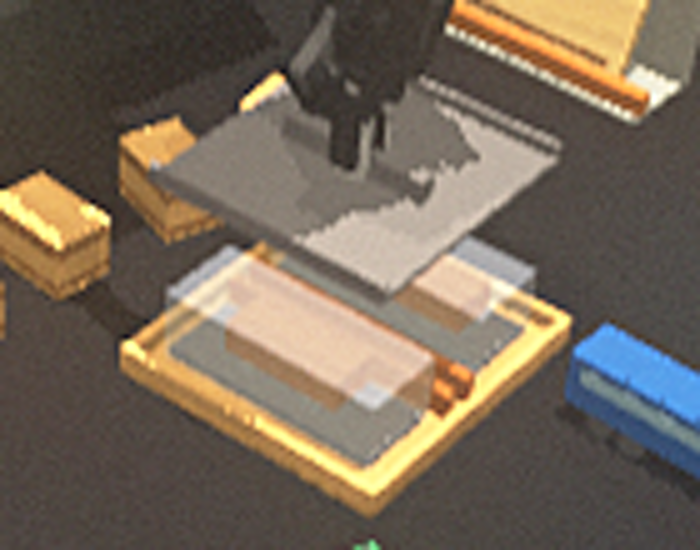

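Cases still in place. Underside is TCP−16 mm, so contact is at TCP z ≈ 0.068; go to 0.071, then touch down.

Request:
send_rows:
  deltas: [2.5,-5.5,15,0,0,0,4,2.5,-5.5,35,0,0,0,4,2.5,-5.5,55,0,0,0,4,2.5,-5.5,70,0,0,0,4,2.5,-5.5,74,0,0,0,4]

```text
time_s: 31.08
ee_pos: [0.5912, 0.0351, 0.0712]
orientation: [[0.989, 0.147, -0.002], [0.147, -0.989, -0.0], [-0.002, -0.0, -1.0]]
wrist_force: [-0.6, -0.8, -0.8]
width: 0.0083
```

Request:
send_rows:
  deltas: [0,0,1,0,0,0,4,0,0,2.5,0,0,0,4,0,0,2.5,0,0,0,4]

```text
time_s: 31.45
ee_pos: [0.5922, 0.0353, 0.0703]
orientation: [[0.989, 0.148, 0.0], [0.148, -0.989, -0.0], [0.0, 0.0, -1.0]]
wrist_force: [-0.2, 0.5, -0.6]
width: 0.0081
```

```bash
python3 -c "
from p import *
plan((.591,.0345,.068,8.6))
"
```

```text
t 31.45 tcp [0.5922 0.0353 0.0703] yaw 8.49 zax [ 0. -0. -1.] w 8.1 F [-0.2  0.5 -0.6] J [-2. 38. 91. -0. 51. 79.]
(0.591, 0.0345, 0.068, 8.6) -> [-1.3, 0.7, 2.3] [0.0005, -0.0002, -0.002] dist 3
```

Request:
send_rows:
  deltas: [-1,0,1,0,0,0,4,-1,0,2.5,0,0,0,4,-1,0,2.5,0,0,0,4]

```text
time_s: 31.82
ee_pos: [0.591, 0.0352, 0.0682]
orientation: [[0.989, 0.148, 0.0], [0.148, -0.989, -0.0], [-0.0, 0.0, -1.0]]
wrist_force: [-4.8, -0.3, 13.9]
width: 0.0081
```

Request:
send_rows:
  deltas: [0,0,0.5,0,0,0,4,0,0,0.5,0,0,0,24,0,0,0.5,0,0,0,30,0,0,-20,0,0,0,30,0,0,-60,0,0,0,40]

```text
time_s: 32.45
ee_pos: [0.5901, 0.0352, 0.1268]
orientation: [[0.989, 0.148, -0.004], [0.148, -0.989, -0.0], [-0.004, -0.0, -1.0]]
wrist_force: [1.0, 0.4, 0.6]
width: 0.04
```

Request:
send_rows:
  deltas: [0,0,-60,0,0,0,85,0,0,-110,0,0,0,85,0,0,-130,0,0,0,85,0,0,-130,0,0,0,85]

```text
time_s: 32.95
ee_pos: [0.5918, 0.0353, 0.2588]
orientation: [[0.989, 0.148, 0.003], [0.148, -0.989, -0.0], [0.002, 0.001, -1.0]]
wrist_force: [-0.0, -0.4, -1.1]
width: 0.0848
```

```bash
python3 -c "
from p import *
w=get_image('wrist');cv2.imwrite('pics/g7.png',w['color'])
w=get_image('scene');crop(w,220,130,390,250,4,'g8.png')
find('sheet',('wrist',),z=.052,near=(.59,.035))
find('sheet',('scene',),z=.052,near=(.59,.035))
find('crate0',('scene',))
plan((.424,-.042,.25,0))
"
```

```text
sheet [0.5916 0.0358] yaw deg 8.1 err 0.042 conf 0.73 n 1 px 321.0 195.0
crate0 [0.4381 0.1411] yaw deg 17.6 err 0.137 conf 0.86 n 1 px 308.0 165.0
crate0 [ 0.4264 -0.12  ] yaw deg -7.0 err 0.054 conf 0.82 n 1 px 239.0 198.0
crate0 [ 0.4215 -0.043 ] yaw deg -6.8 err 0.084 conf 0.8 n 1 px 259.0 186.0
crate0 [0.4271 0.0485] yaw deg -16.5 err 0.092 conf 0.66 n 1 px 284.0 175.0
t 33.35 tcp [0.5908 0.0352 0.2567] yaw 8.48 zax [-0.002 -0.    -1.   ] w 84.9 F [-0.1  0.6 -0.2] J [-2. 25. 81. -0. 74. 79.]
(0.424, -0.042, 0.25, 0) -> [-176.4, 51.8, 7.0] [0.0002, 0.0017, 0.148] dist 184
```

View pics/g7.png

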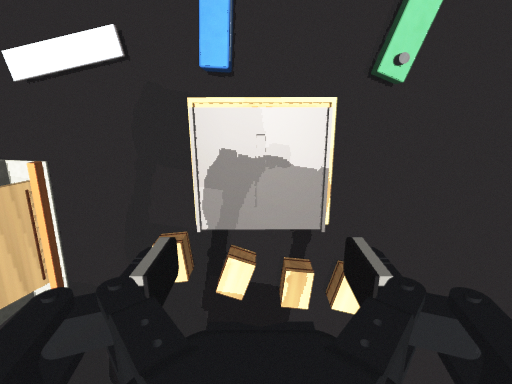

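View pics/g8.png

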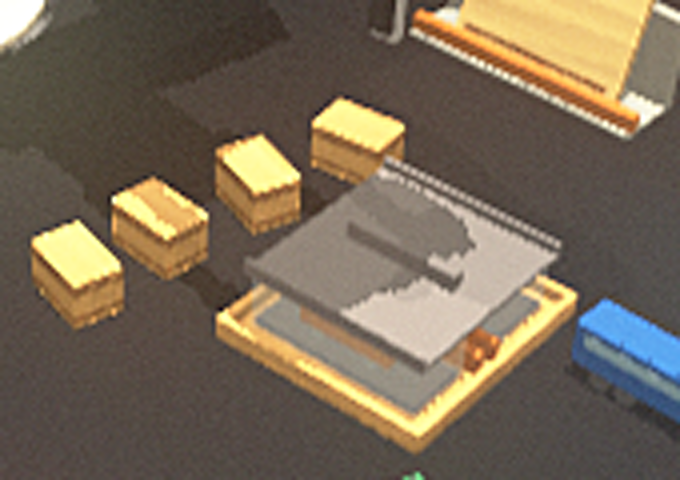

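Request:
send_rows:
  deltas: [-176,52,7,0,0,0.13,85,-176,52,7,0,0,0.13,85,-176,52,7,0,0,0.13,85,-176,52,7,0,0,0.13,85,-176,52,7,0,0,0.13,85]

```text
time_s: 33.98
ee_pos: [0.4253, -0.0423, 0.2508]
orientation: [[1.0, 0.017, 0.001], [0.017, -1.0, -0.0], [0.001, 0.0, -1.0]]
wrist_force: [0.6, 0.1, 0.0]
width: 0.0852
```

```bash
python3 -c "
from p import *
w=get_image('wrist');cv2.imwrite('pics/h1.png',w['color'])
r=find('crate0',('wrist',))
for q in r:
  x=q[0]; plan((x[0],x[1],.028,np.degrees(x[2])))
"
```

```text
crate0 [0.4281 0.0469] yaw deg -11.9 err 0.047 conf 0.86 n 1 px 190.0 163.0
crate0 [ 0.4272 -0.1218] yaw deg -6.4 err 0.028 conf 0.75 n 1 px 322.0 166.0
crate0 [ 0.423  -0.0434] yaw deg 3.5 err 0.028 conf 0.74 n 1 px 261.0 169.0
t 34.12 tcp [ 0.4257 -0.0419  0.2505] yaw 1.08 zax [-0. -0. -1.] w 85.2 F [-0.5  0.1 -0.2] J [-14.  12. 103.  -0.  66.  75.]
(np.float64(0.42814554727698406), np.float64(0.04688835816926708), 0.028, np.float64(-11.908578402321508)) -> [4.1, -88.8, 222.4] [0.0004, -0.0, 0.2266] dist 240
t 34.12 tcp [ 0.4257 -0.0419  0.2505] yaw 1.08 zax [-0. -0. -1.] w 85.2 F [-0.5  0.1 -0.2] J [-14.  12. 103.  -0.  66.  75.]
(np.float64(0.4271523320937681), np.float64(-0.12175287722418159), 0.028, np.float64(-6.388638070568489)) -> [-0.0, 79.8, 222.5] [0.0004, 0.0, 0.1303] dist 236
t 34.12 tcp [ 0.4257 -0.0419  0.2505] yaw 1.08 zax [-0. -0. -1.] w 85.2 F [-0.5  0.1 -0.2] J [-14.  12. 103.  -0.  66.  75.]
(np.float64(0.4230471017837908), np.float64(-0.04339131986451966), 0.028, np.float64(3.472871901743955)) -> [-2.7, 1.3, 222.5] [0.0004, 0.0, -0.0418] dist 223
```

View pics/h1.png

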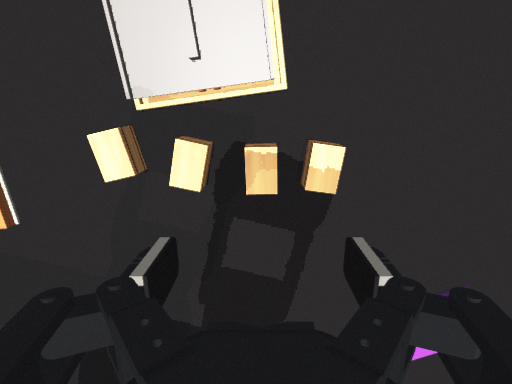

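Request:
send_rows:
  deltas: [-2.5,1.5,60,0,0,-0.042,62,-2.5,1.5,120,0,0,-0.042,62,-2.5,1.5,180,0,0,-0.042,62,-2.5,1.5,215,0,0,-0.042,62,-2.5,1.5,221,0,0,-0.042,62]

```text
time_s: 34.75
ee_pos: [0.4216, -0.0433, 0.0276]
orientation: [[0.998, 0.061, -0.004], [0.061, -0.998, 0.001], [-0.004, -0.001, -1.0]]
wrist_force: [-0.8, -0.7, 0.8]
width: 0.0623
```

Request:
send_rows:
  deltas: [0,0,0,0,0,0,62,0,0,0,0,0,0,32,0,0,0,0,0,0,32,0,0,0,0,0,0,32]

```text
time_s: 35.25
ee_pos: [0.423, -0.0439, 0.031]
orientation: [[0.998, 0.06, 0.002], [0.06, -0.998, -0.001], [0.002, 0.001, -1.0]]
wrist_force: [-1.1, 1.1, 12.6]
width: 0.0387
```

```bash
cat >> p.py <<'E'
def slot(a,b,c=(.591,.0352),yaw=8.4):
    y=np.radians(yaw); return c[0]+a*np.cos(y)-b*np.sin(y), c[1]+a*np.sin(y)+b*np.cos(y)
E
python3 -c "
from p import *
for a in(.036,-.036):
  for b in (.042,-.042): print(a,b,np.round(slot(a,b),4))
plan((*slot(.036,-.042),.16,8.4))
"
```

```text
0.036 0.042 [0.6205 0.082 ]
0.036 -0.042 [ 0.6327 -0.0011]
-0.036 0.042 [0.5493 0.0715]
-0.036 -0.042 [ 0.5615 -0.0116]
t 35.25 tcp [ 0.423  -0.0439  0.031 ] yaw 3.44 zax [ 0.002 -0.001 -1.   ] w 38.7 F [-1.1  1.1 12.6] J [-14.  34. 117.  -0.  29.  73.]
(np.float64(0.6327492911862889), np.float64(-0.0010904489561986905), 0.16, 8.4) -> [212.2, -30.0, -128.5] [0.0012, -0.0023, -0.0867] dist 250
```

Request:
send_rows:
  deltas: [0,0,-50,0,0,0,32,0,0,-100,0,0,0,32,20,-3,-128,0,0,-0.01,32,65,-10,-128,0,0,-0.04,32,110,-16,-128,0,0,-0.0867,32]

```text
time_s: 35.88
ee_pos: [0.5325, -0.0209, 0.1596]
orientation: [[0.989, 0.147, 0.003], [0.147, -0.989, -0.001], [0.002, 0.001, -1.0]]
wrist_force: [0.3, -0.4, -0.4]
width: 0.039
```

```bash
python3 -c "
from p import *
plan((*slot(.036,-.042),.14,8.4))
"
```

```text
t 35.88 tcp [ 0.5325 -0.0209  0.1596] yaw 8.47 zax [ 0.003 -0.001 -1.   ] w 39.0 F [ 0.3 -0.4 -0.4] J [-9. 27. 96. -0. 57. 73.]
(np.float64(0.6327492911862889), np.float64(-0.0010904489561986905), 0.14, 8.4) -> [102.0, -4.8, 19.8] [0.0013, -0.0025, 0.0013] dist 104
```

Request:
send_rows:
  deltas: [50,-2,0,0,0,0,32,95,-4,10,0,0,0,32,101,-5,20,0,0,0,32,101,-5,20,0,0,0,32,101,-5,20,0,0,0,32]

```text
time_s: 36.5
ee_pos: [0.6292, -0.0016, 0.1382]
orientation: [[0.989, 0.146, -0.001], [0.146, -0.989, -0.0], [-0.001, 0.0, -1.0]]
wrist_force: [0.2, 0.7, -0.6]
width: 0.0385
```

```bash
python3 -c "
from p import *
plan((*slot(.036,-.042),.090,8.4))
"
```

```text
t 36.5 tcp [ 0.6292 -0.0016  0.1382] yaw 8.4 zax [-0.001 -0.    -1.   ] w 38.5 F [ 0.2  0.7 -0.6] J [-6. 35. 83. -0. 62. 76.]
(np.float64(0.6327492911862889), np.float64(-0.0010904489561986905), 0.09, 8.4) -> [3.6, -0.0, 48.2] [0.0003, 0.0006, -0.0] dist 48
```

Request:
send_rows:
  deltas: [3,0,20,0,0,0,32,3,0,40,0,0,0,32,3,0,47,0,0,0,32,3,0,49,0,0,0,32,3,0,50,0,0,0,32]

```text
time_s: 37.12
ee_pos: [0.6333, -0.0011, 0.0878]
orientation: [[0.989, 0.146, 0.0], [0.146, -0.989, -0.0], [0.0, 0.0, -1.0]]
wrist_force: [0.6, -0.7, -0.4]
width: 0.0386
```

Request:
send_rows:
  deltas: [0,0,1,0,0,0,32,0,0,1,0,0,0,50,0,0,1,0,0,0,54,0,0,-20,0,0,0,54,0,0,-60,0,0,0,54]

```text
time_s: 37.75
ee_pos: [0.6322, -0.0009, 0.1469]
orientation: [[0.989, 0.146, -0.003], [0.146, -0.989, -0.0], [-0.003, -0.0, -1.0]]
wrist_force: [0.4, -0.6, -0.6]
width: 0.054
```

```bash
python3 -c "
from p import *
w=get_image('wrist');cv2.imwrite('pics/h2.png',w['color'])
plan((.4275,-.1215,.25,-6.5))
"
```

```text
t 37.8 tcp [ 0.6349 -0.0011  0.1531] yaw 8.42 zax [ 0.005 -0.001 -1.   ] w 54.4 F [ 3.2 -0.4  6.7] J [-5. 34. 82. -0. 64. 76.]
(0.4275, -0.1215, 0.25, -6.5) -> [-222.4, 88.9, -97.8] [0.001, -0.0046, 0.2603] dist 259
```

View pics/h2.png

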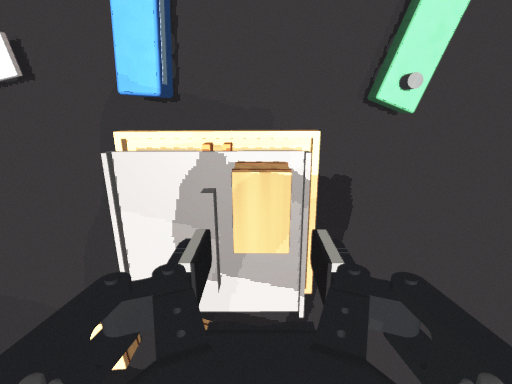

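Request:
send_rows:
  deltas: [0,0,-60,0,0,0,62,-220,88,-98,0,0,0.26,62,-220,88,-98,0,0,0.26,62,-220,88,-98,0,0,0.26,62,-220,88,-98,0,0,0.26,62]

```text
time_s: 38.42
ee_pos: [0.4265, -0.1209, 0.246]
orientation: [[0.994, -0.113, 0.0], [-0.113, -0.994, -0.001], [0.0, 0.001, -1.0]]
wrist_force: [0.4, -0.8, 0.0]
width: 0.0621
```

```bash
python3 -c "
from p import *
plan((.4275,-.1215,.20,-6.5))
"
```

```text
t 38.42 tcp [ 0.4265 -0.1209  0.246 ] yaw -6.49 zax [ 0.    -0.001 -1.   ] w 62.1 F [ 0.4 -0.8  0. ] J [-24.  13. 101.  -0.  65.  73.]
(0.4275, -0.1215, 0.2, -6.5) -> [1.0, 0.5, 46.0] [0.0008, -0.0002, 0.0002] dist 46
```

```bash
python3 -c "
from p import *
w=get_image('wrist');cv2.imwrite('pics/h3.png',w['color'])
r=find('crate0',('wrist',),near=(.427,-.121))
x=r[0][0]; plan((x[0],x[1],.030,np.degrees(x[2])))
"
```

```text
crate0 [ 0.4256 -0.122 ] yaw deg -7.9 err 0.047 conf 0.64 n 1 px 259.0 164.0
t 38.58 tcp [ 0.427  -0.1211  0.2462] yaw -6.63 zax [ 0.    -0.001 -1.   ] w 61.9 F [ 0.6 -0.6  0.2] J [-24.  13. 101.  -0.  65.  73.]
(np.float64(0.4255806544769304), np.float64(-0.12202415744382814), 0.03, np.float64(-7.941260874569203)) -> [-1.4, 0.9, 216.2] [0.0009, -0.0006, 0.0229] dist 216
```

View pics/h3.png

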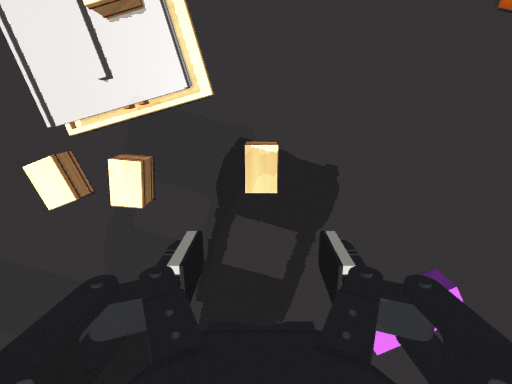

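Request:
send_rows:
  deltas: [-1,1,60,0,0,0,62,-1,1,120,0,0,0,62,-1,1,180,0,0,0,62,-1,1,210,0,0,0,62,-1,1,216,0,0,0,62]

```text
time_s: 39.2
ee_pos: [0.427, -0.1205, 0.0278]
orientation: [[0.994, -0.112, -0.003], [-0.112, -0.994, 0.001], [-0.003, -0.0, -1.0]]
wrist_force: [-0.2, 0.6, 0.5]
width: 0.0619
```

Request:
send_rows:
  deltas: [0,0,0,0,0,0,62,0,0,0,0,0,0,32,0,0,0,0,0,0,32,0,0,0,0,0,0,32]

```text
time_s: 39.7
ee_pos: [0.4281, -0.1214, 0.031]
orientation: [[0.994, -0.113, 0.002], [-0.113, -0.994, -0.001], [0.002, 0.001, -1.0]]
wrist_force: [-0.1, 1.5, 12.8]
width: 0.0388
```

```bash
python3 -c "
from p import *
plan((*slot(-.036,-.042),.16,8.4))
"
```

```text
t 39.7 tcp [ 0.4281 -0.1214  0.031 ] yaw -6.5 zax [ 0.002 -0.001 -1.   ] w 38.8 F [-0.1  1.5 12.8] J [-24.  35. 114.  -0.  31.  73.]
(np.float64(0.5615216832129537), np.float64(-0.011608427012692327), 0.16, 8.4) -> [120.5, -124.0, -128.9] [0.0014, -0.0022, -0.26] dist 216
```

Request:
send_rows:
  deltas: [0,0,-50,0,0,0,32,0,0,-100,0,0,0,32,18,-19,-128,0,0,-0.05,32,50,-51,-128,0,0,-0.12,32,82,-84,-128,0,0,-0.19,32]

```text
time_s: 40.33
ee_pos: [0.5196, -0.0462, 0.1594]
orientation: [[0.997, 0.078, 0.003], [0.078, -0.997, -0.001], [0.003, 0.001, -1.0]]
wrist_force: [-0.8, -0.4, -0.4]
width: 0.0389
```

```bash
python3 -c "
from p import *
plan((*slot(-.036,-.042),.14,8.4))
"
```

```text
t 40.33 tcp [ 0.5196 -0.0462  0.1594] yaw 4.49 zax [ 0.003 -0.001 -1.   ] w 38.9 F [-0.8 -0.4 -0.4] J [-12.  26.  97.  -0.  57.  74.]
(np.float64(0.5615216832129537), np.float64(-0.011608427012692327), 0.14, 8.4) -> [44.5, -31.2, 19.5] [0.0014, -0.0025, -0.0682] dist 58
```

Request:
send_rows:
  deltas: [25,-18,5,0,0,-0.05,32,42,-29,15,0,0,-0.068,32,42,-29,20,0,0,-0.068,32,42,-29,20,0,0,-0.068,32]

```text
time_s: 40.83
ee_pos: [0.5568, -0.0153, 0.137]
orientation: [[0.99, 0.143, -0.002], [0.143, -0.99, -0.0], [-0.002, 0.0, -1.0]]
wrist_force: [-0.3, 0.3, 0.5]
width: 0.0386
```

```bash
python3 -c "
from p import *
plan((*slot(-.036,-.042),.088,8.4))
"
```

```text
t 40.83 tcp [ 0.5568 -0.0153  0.137 ] yaw 8.23 zax [-0.002 -0.    -1.   ] w 38.6 F [-0.3  0.3  0.5] J [-8. 30. 94. -0. 56. 74.]
(np.float64(0.5615216832129537), np.float64(-0.011608427012692327), 0.088, 8.4) -> [5.3, -3.0, 49.0] [0.0001, 0.002, -0.0029] dist 49
```

Request:
send_rows:
  deltas: [4,-3,20,0,0,0,32,4,-3,40,0,0,0,32,4,-3,47,0,0,0,32,4,-3,49,0,0,0,32,4,-3,50,0,0,0,32]

```text
time_s: 41.45
ee_pos: [0.5616, -0.0115, 0.0881]
orientation: [[0.99, 0.144, 0.0], [0.144, -0.99, -0.0], [0.0, 0.001, -1.0]]
wrist_force: [-0.3, 0.6, -1.1]
width: 0.0392
```

Request:
send_rows:
  deltas: [0,0,0.5,0,0,0,32,0,0,0.5,0,0,0,50,0,0,0.5,0,0,0,54,0,0,-20,0,0,0,54,0,0,-60,0,0,0,54]

```text
time_s: 42.08
ee_pos: [0.5605, -0.0111, 0.1471]
orientation: [[0.99, 0.144, -0.003], [0.144, -0.99, -0.0], [-0.003, -0.0, -1.0]]
wrist_force: [0.4, -0.2, 0.5]
width: 0.0541
```

```bash
python3 -c "
from p import *
w=get_image('wrist');cv2.imwrite('pics/h4.png',w['color'])
plan((.4275,.0475,.25,-12))
"
```

```text
t 42.12 tcp [ 0.5631 -0.0113  0.1527] yaw 8.31 zax [ 0.004 -0.001 -1.   ] w 53.7 F [2.7 0.9 7.9] J [-7. 29. 92. -0. 58. 74.]
(0.4275, 0.0475, 0.25, -12) -> [-125.3, -77.7, -97.9] [0.0008, -0.0041, 0.3544] dist 177
```

View pics/h4.png

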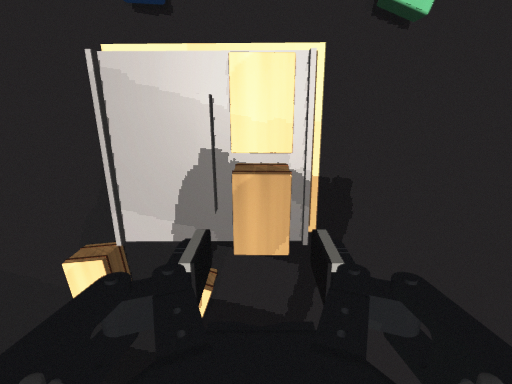

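Request:
send_rows:
  deltas: [0,0,-55,0,0,0,62,-123,-77,-98,0,0,0.354,62,-123,-77,-98,0,0,0.354,62,-123,-77,-98,0,0,0.354,62,-123,-77,-98,0,0,0.354,62]

```text
time_s: 42.75
ee_pos: [0.4275, 0.0479, 0.2463]
orientation: [[0.978, -0.207, 0.001], [-0.207, -0.978, -0.0], [0.001, 0.0, -1.0]]
wrist_force: [0.6, -0.3, -0.0]
width: 0.062
```

```bash
python3 -c "
from p import *
w=get_image('wrist');cv2.imwrite('pics/h5.png',w['color'])
r=find('crate0',('wrist',),near=(.428,.0475))
x=r[0][0]; plan((x[0],x[1],.030,np.degrees(x[2])))
"
```

```text
crate0 [0.4287 0.0469] yaw deg -12.0 err 0.042 conf 0.72 n 1 px 261.0 167.0
t 42.9 tcp [0.4294 0.047  0.2454] yaw -11.99 zax [ 0. -0. -1.] w 62.5 F [-0.6  0.6 -0.1] J [ -2.  13. 103.  -0.  65. 100.]
(np.float64(0.42873769574753384), np.float64(0.04687050146739607), 0.03, np.float64(-12.049976602741522)) -> [-0.7, 0.2, 215.4] [0.0004, -0.0003, 0.0011] dist 215
```

View pics/h5.png

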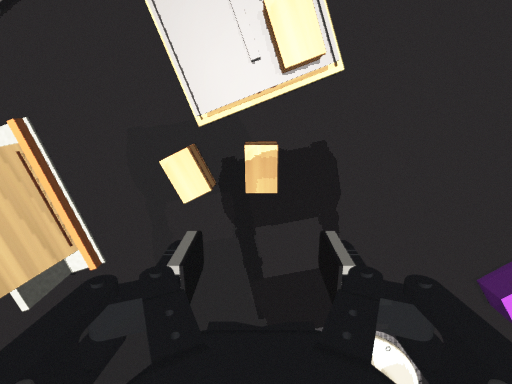

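Request:
send_rows:
  deltas: [-0.5,0,60,0,0,0,62,-0.5,0,120,0,0,0,62,-0.5,0,180,0,0,0,62,-0.5,0,209,0,0,0,62,-0.5,0,215,0,0,0,62]

```text
time_s: 43.52
ee_pos: [0.4277, 0.047, 0.0285]
orientation: [[0.978, -0.208, -0.004], [-0.208, -0.978, -0.0], [-0.004, 0.001, -1.0]]
wrist_force: [0.0, -0.6, 0.5]
width: 0.062
```

Request:
send_rows:
  deltas: [0,0,0,0,0,0,62,0,0,0,0,0,0,32,0,0,0,0,0,0,32,0,0,0,0,0,0,32]

```text
time_s: 44.02
ee_pos: [0.4289, 0.0472, 0.0318]
orientation: [[0.978, -0.208, 0.002], [-0.208, -0.978, -0.001], [0.002, 0.0, -1.0]]
wrist_force: [-1.1, -0.6, 10.2]
width: 0.0386
```

```bash
python3 -c "
from p import *
plan((*slot(.036,.042),.16,8.4))
"
```

```text
t 44.02 tcp [0.4289 0.0472 0.0318] yaw -11.98 zax [ 0.002 -0.001 -1.   ] w 38.6 F [-1.1 -0.6 10.2] J [ -2.  35. 116.  -0.  30. 100.]
(np.float64(0.6204783167870462), np.float64(0.08200842701269234), 0.16, 8.4) -> [180.5, -73.8, -127.8] [0.0005, -0.0024, -0.3556] dist 233
```

Request:
send_rows:
  deltas: [0,0,-50,0,0,0,32,0,0,-100,0,0,0,32,20,-8,-127,0,0,-0.1,32,60,-25,-127,0,0,-0.2,32,100,-41,-127,0,0,-0.3,32]

```text
time_s: 44.65
ee_pos: [0.536, 0.067, 0.1594]
orientation: [[0.996, 0.094, 0.003], [0.094, -0.996, -0.0], [0.003, 0.001, -1.0]]
wrist_force: [1.3, -0.6, -0.2]
width: 0.0387
```

Request:
send_rows:
  deltas: [0,0,0,0,0,-0.056,32,0,0,0,0,0,-0.056,32]

```text
time_s: 44.9
ee_pos: [0.5345, 0.0667, 0.1582]
orientation: [[0.989, 0.146, 0.001], [0.146, -0.989, -0.0], [0.0, 0.0, -1.0]]
wrist_force: [0.1, -0.2, -0.6]
width: 0.0385
```

```bash
python3 -c "
from p import *
plan((*slot(.036,.042),.14,8.4))
"
```

```text
t 44.9 tcp [0.5345 0.0667 0.1582] yaw 8.4 zax [ 0.001 -0.    -1.   ] w 38.5 F [ 0.1 -0.2 -0.6] J [ 1. 27. 95. -0. 58. 82.]
(np.float64(0.6204783167870462), np.float64(0.08200842701269234), 0.14, 8.4) -> [87.3, -2.5, 18.2] [0.0004, -0.0005, 0.0] dist 89
```

Request:
send_rows:
  deltas: [45,-1,0,0,0,0,32,82,-2.5,10,0,0,0,32,87,-2.5,18,0,0,0,32,87,-2.5,18,0,0,0,32,87,-2.5,18,0,0,0,32]

```text
time_s: 45.52
ee_pos: [0.6191, 0.0817, 0.1399]
orientation: [[0.989, 0.146, -0.001], [0.146, -0.989, -0.0], [-0.001, 0.0, -1.0]]
wrist_force: [0.0, -1.4, -0.9]
width: 0.0389
```

```bash
python3 -c "
from p import *
plan((*slot(.036,.042),.089,8.4))
"
```

```text
t 45.52 tcp [0.6191 0.0817 0.1399] yaw 8.38 zax [-0.001 -0.    -1.   ] w 38.9 F [ 0.  -1.4 -0.9] J [ 2. 34. 84. -0. 62. 84.]
(np.float64(0.6204783167870462), np.float64(0.08200842701269234), 0.089, 8.4) -> [1.4, -0.1, 50.9] [0.0003, 0.001, -0.0003] dist 51
```

Request:
send_rows:
  deltas: [1,0,20,0,0,0,32,1,0,40,0,0,0,32,1,0,48,0,0,0,32,1,0,51,0,0,0,32,1,0,51.5,0,0,0,32]

```text
time_s: 46.15
ee_pos: [0.6213, 0.082, 0.0885]
orientation: [[0.989, 0.146, 0.0], [0.146, -0.989, -0.0], [0.0, 0.0, -1.0]]
wrist_force: [1.2, -0.3, -1.0]
width: 0.0384
```

Request:
send_rows:
  deltas: [0,0,0.5,0,0,0,32,0,0,0.5,0,0,0,50,0,0,0.5,0,0,0,54,0,0,-20,0,0,0,54,0,0,-60,0,0,0,54]

```text
time_s: 46.78
ee_pos: [0.6202, 0.082, 0.1474]
orientation: [[0.989, 0.146, -0.003], [0.146, -0.989, -0.0], [-0.003, -0.0, -1.0]]
wrist_force: [-0.3, 0.4, -0.0]
width: 0.054
```

```bash
python3 -c "
from p import *
w=get_image('wrist');cv2.imwrite('pics/h6.png',w['color'])
find('crate0',('scene',),near=(.44,.14))
plan((.44,.141,.25,15))
"
```

```text
crate0 [0.4376 0.1422] yaw deg 36.9 err 0.255 conf 0.62 n 1 px 308.0 165.0
t 46.92 tcp [0.6223 0.0821 0.1499] yaw 8.41 zax [ 0.003 -0.    -1.   ] w 54.0 F [-1.   1.2 -0. ] J [ 2. 34. 83. -0. 63. 84.]
(0.44, 0.141, 0.25, 15) -> [-171.4, -84.9, -100.7] [0.001, -0.0033, -0.115] dist 216
```

View pics/h6.png

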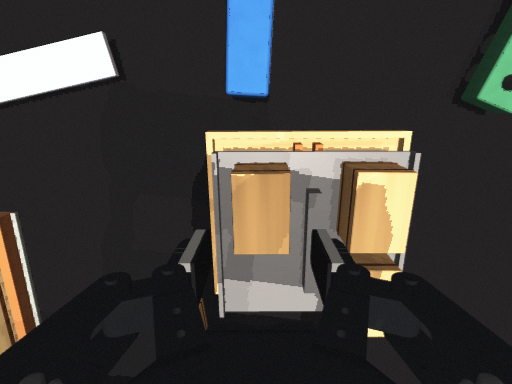

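Request:
send_rows:
  deltas: [0,0,-55,0,0,0,62,-169,-84,-100,0,0,-0.115,62,-169,-84,-100,0,0,-0.115,62,-169,-84,-100,0,0,-0.115,62,-169,-84,-100,0,0,-0.115,62]

```text
time_s: 47.55
ee_pos: [0.4382, 0.1411, 0.2481]
orientation: [[0.965, 0.26, -0.002], [0.26, -0.965, -0.0], [-0.002, -0.0, -1.0]]
wrist_force: [0.9, 0.4, -0.2]
width: 0.0618
```

```bash
python3 -c "
from p import *
w=get_image('wrist');cv2.imwrite('pics/h7.png',w['color'])
r=find('crate0',('wrist',),near=(.44,.141))
x=r[0][0]; plan((x[0],x[1],.030,np.degrees(x[2])))
"
```

```text
crate0 [0.4398 0.1396] yaw deg 15.5 err 0.039 conf 0.76 n 1 px 261.0 167.0
t 47.7 tcp [0.4422 0.1404 0.2477] yaw 15.01 zax [-0. -0. -1.] w 62.0 F [-0.1  0.5 -0.1] J [10. 15. 98. -0. 67. 85.]
(np.float64(0.4398365794496613), np.float64(0.1396103223326065), 0.03, np.float64(15.509548536504168)) -> [-2.4, 0.1, 217.7] [0.0004, 0.0002, -0.0086] dist 218
```

View pics/h7.png

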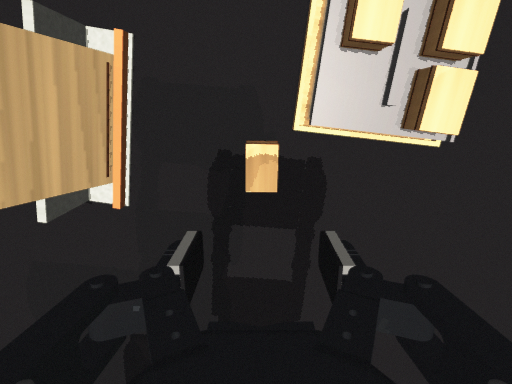

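Request:
send_rows:
  deltas: [-2.5,0,60,0,0,0,62,-2.5,0,120,0,0,0,62,-2.5,0,180,0,0,0,62,-2.5,0,211,0,0,0,62,-2.5,0,217,0,0,0,62]

```text
time_s: 48.32
ee_pos: [0.439, 0.1391, 0.0285]
orientation: [[0.966, 0.258, -0.004], [0.258, -0.966, -0.001], [-0.004, -0.0, -1.0]]
wrist_force: [0.9, 0.7, 0.1]
width: 0.0623
```

Request:
send_rows:
  deltas: [0,0,0,0,0,0,62,0,0,0,0,0,0,32,0,0,0,0,0,0,32,0,0,0,0,0,0,32]

```text
time_s: 48.82
ee_pos: [0.4401, 0.1398, 0.0323]
orientation: [[0.966, 0.259, 0.002], [0.259, -0.966, 0.0], [0.002, 0.001, -1.0]]
wrist_force: [0.3, -1.7, 8.2]
width: 0.0389
```

```bash
python3 -c "
from p import *
plan((*slot(-.036,.042),.16,8.4))
"
```

```text
t 48.83 tcp [0.4401 0.1398 0.0323] yaw 15.0 zax [ 0.002  0.    -1.   ] w 38.9 F [ 0.3 -1.7  8.2] J [ 10.  35. 111.  -0.  33.  85.]
(np.float64(0.5492507088137111), np.float64(0.0714904489561987), 0.16, 8.4) -> [88.0, 94.3, -127.4] [0.0004, -0.0022, 0.1152] dist 181
```

Request:
send_rows:
  deltas: [0,0,-50,0,0,0,32,0,0,-100,0,0,0,32,18,19,-127,0,0,0.04,32,48,51,-127,0,0,0.08,32,73,78,-127,0,0,0.115,32]

```text
time_s: 49.45
ee_pos: [0.5316, 0.0826, 0.1599]
orientation: [[0.989, 0.145, 0.003], [0.145, -0.989, -0.0], [0.003, 0.001, -1.0]]
wrist_force: [1.0, 0.5, -1.5]
width: 0.0387
```

Request:
send_rows:
  deltas: [0,0,0,0,0,0,32,0,0,0,0,0,0,32]

```text
time_s: 49.7
ee_pos: [0.5294, 0.0834, 0.1585]
orientation: [[0.989, 0.146, -0.0], [0.146, -0.989, -0.0], [-0.0, 0.0, -1.0]]
wrist_force: [0.3, 0.6, -0.2]
width: 0.0384
```

```bash
python3 -c "
from p import *
plan((*slot(-.036,.042),.14,8.4))
"
```

```text
t 49.7 tcp [0.5294 0.0834 0.1585] yaw 8.42 zax [-0. -0. -1.] w 38.4 F [ 0.3  0.6 -0.2] J [ 3. 27. 95. -0. 58. 84.]
(np.float64(0.5492507088137111), np.float64(0.0714904489561987), 0.14, 8.4) -> [17.9, 14.7, 18.5] [0.0002, 0.0003, 0.0003] dist 30
```

Request:
send_rows:
  deltas: [17.5,14.5,5,0,0,0,32,17.5,14.5,20,0,0,0,32,17.5,14.5,45,0,0,0,32,17.5,14.5,64,0,0,0,32,17.5,14.5,69,0,0,0,32]

```text
time_s: 50.32
ee_pos: [0.5471, 0.0721, 0.0881]
orientation: [[0.989, 0.147, -0.004], [0.147, -0.989, -0.0], [-0.004, -0.0, -1.0]]
wrist_force: [-24.1, -0.1, 78.7]
width: 0.0385
```

```bash
python3 -c "
from p import *
plan((*slot(-.036,.042),.0885,8.4))
"
```

```text
t 50.33 tcp [0.5471 0.0721 0.0881] yaw 8.45 zax [-0.004 -0.    -1.   ] w 38.5 F [-24.1  -0.1  78.7] J [ 1. 34. 96. -0. 50. 83.]
(np.float64(0.5492507088137111), np.float64(0.0714904489561987), 0.0885, 8.4) -> [2.0, 0.9, -0.4] [-0.0002, 0.004, 0.0009] dist 2
```

Request:
send_rows:
  deltas: [0,0,-1,0,0,0,32,0,0,-1,0,0,0,32]

```text
time_s: 50.58
ee_pos: [0.5491, 0.0718, 0.0904]
orientation: [[0.989, 0.147, -0.0], [0.147, -0.989, -0.0], [-0.0, 0.0, -1.0]]
wrist_force: [-0.6, -0.3, -0.6]
width: 0.0387
```

```bash
python3 -c "
from p import *
plan((*slot(-.036,.042),.0885,8.4))
w=get_image('wrist');cv2.imwrite('pics/h8.png',w['color'])
w=get_image('scene');crop(w,250,140,390,250,5,'h9.png')
"
```

```text
t 50.58 tcp [0.5491 0.0718 0.0904] yaw 8.44 zax [-0. -0. -1.] w 38.7 F [-0.6 -0.3 -0.6] J [ 1. 34. 96. -0. 50. 83.]
(np.float64(0.5492507088137111), np.float64(0.0714904489561987), 0.0885, 8.4) -> [0.1, 0.4, 1.9] [0.0003, 0.0001, 0.0007] dist 2
```

View pics/h9.png

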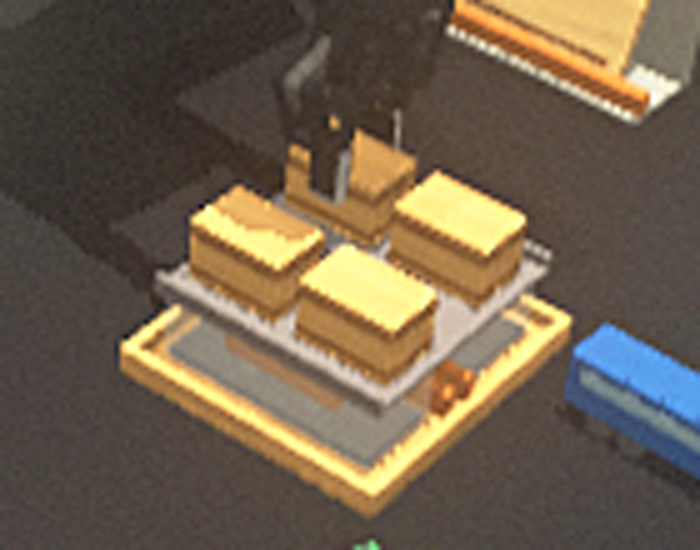

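View pics/h8.png

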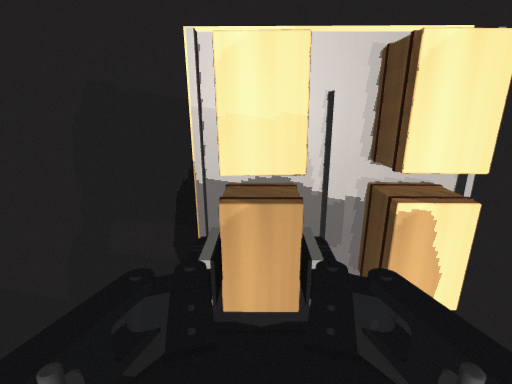

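Fine. Lower 2 mm gently and release.

Request:
send_rows:
  deltas: [0,0,1,0,0,0,32,0,0,1.5,0,0,0,32,0,0,1.5,0,0,0,32]

```text
time_s: 51.05
ee_pos: [0.5493, 0.0715, 0.0884]
orientation: [[0.989, 0.146, -0.001], [0.146, -0.989, -0.0], [-0.001, 0.0, -1.0]]
wrist_force: [-1.0, 0.1, 0.3]
width: 0.0384
```

Request:
send_rows:
  deltas: [0,0,0,0,0,0,48,0,0,0,0,0,0,54,0,0,0,0,0,0,54,0,0,-20,0,0,0,54,0,0,-60,0,0,0,54]

```text
time_s: 51.68
ee_pos: [0.5484, 0.0715, 0.148]
orientation: [[0.989, 0.146, -0.004], [0.146, -0.989, -0.0], [-0.004, -0.0, -1.0]]
wrist_force: [0.3, -0.1, 0.3]
width: 0.0544
```

Request:
send_rows:
  deltas: [0,0,-50,0,0,0,54,0,0,-100,0,0,0,60,0,0,-130,0,0,0,85,0,0,-130,0,0,0,85,0,0,-130,0,0,0,85]

```text
time_s: 52.3
ee_pos: [0.549, 0.0715, 0.2778]
orientation: [[0.989, 0.146, -0.001], [0.146, -0.989, -0.0], [-0.001, 0.0, -1.0]]
wrist_force: [0.6, -0.2, -0.3]
width: 0.0852
```

```bash
python3 -c "
from p import *
plan((.35,-.2,.3,8.4))
"
```

```text
t 52.3 tcp [0.549  0.0715 0.2778] yaw 8.41 zax [-0.001 -0.    -1.   ] w 85.2 F [ 0.6 -0.2 -0.3] J [ 1. 21. 84. -0. 75. 83.]
(0.35, -0.2, 0.3, 8.4) -> [-236.6, 239.5, -21.9] [0.0003, 0.0014, 0.0002] dist 337
```

Move the arm aside to get clean views for checking.

Request:
send_rows:
  deltas: [-200,240,-22,0,0,0,85,-200,240,-22,0,0,0,85,-200,240,-22,0,0,0,85,-200,240,-22,0,0,0,85,-200,240,-22,0,0,0,85]

```text
time_s: 52.92
ee_pos: [0.3854, -0.1957, 0.2997]
orientation: [[0.989, 0.147, -0.002], [0.147, -0.989, 0.001], [-0.002, -0.001, -1.0]]
wrist_force: [0.5, -0.6, 0.2]
width: 0.0852
```

Request:
send_rows:
  deltas: [-40,50,0,0,0,0,85,-40,50,0,0,0,0,85,-40,50,0,0,0,0,85]

```text
time_s: 53.3
ee_pos: [0.3545, -0.2495, 0.2997]
orientation: [[0.989, 0.145, -0.002], [0.145, -0.989, 0.001], [-0.001, -0.001, -1.0]]
wrist_force: [0.7, 0.2, 0.1]
width: 0.0845
```

```bash
python3 -c "
from p import *
for n in('scene','top'): w=get_image(n);cv2.imwrite('pics/k_%s.png'%n,w['color'])
w=get_image('scene');crop(w,260,80,430,250,4,'k1.png')
w=get_image('top');crop(w,75,110,275,270,4,'k2.png')
for c in('scene','top'):
  find('crate0',(c,),z=.056); find('sheet',(c,),z=.052,near=(.59,.035)); find('case0',(c,),z=.006,near=(.59,.035))
  for q in ['loco','coach','wagon']: print(q,[(np.round(d['at'],3).tolist(),round(d['conf'],2)) for d in landmark_of(q,c)][:1])
plan()
"
```

```text
crate0 [0.545  0.0747] yaw deg 11.5 err 0.091 conf 0.96 n 1 px 319.0 175.0
crate0 [0.62   0.0823] yaw deg 8.3 err 0.051 conf 0.8 n 1 px 341.0 187.0
crate0 [ 0.6314 -0.0008] yaw deg 2.8 err 0.109 conf 0.69 n 1 px 322.0 202.0
crate0 [ 0.5593 -0.0119] yaw deg -1.2 err 0.135 conf 0.56 n 1 px 300.0 190.0
sheet [0.5908 0.0355] yaw deg 9.5 err 0.832 conf 0.74 n 1 px 316.0 206.0
sheet [0.5718 0.0499] yaw deg 13.1 err 0.772 conf 0.54 n 1 px 322.0 202.0
case0 [ 0.5996 -0.015 ] yaw deg 5.2 err 0.586 conf 0.89 n 1 px 308.0 218.0
loco [([0.793, -0.118, 0.001], 0.85)]
coach [([0.784, 0.112, -0.001], 0.89)]
wagon [([0.69, 0.286, -0.002], 0.93)]
crate0 [ 0.5598 -0.0112] yaw deg 8.9 err 0.108 conf 0.82 n 1 px 234.0 170.0
crate0 [0.5481 0.0717] yaw deg 8.6 err 0.068 conf 0.81 n 1 px 205.0 175.0
crate0 [0.6201 0.0826] yaw deg 8.6 err 0.099 conf 0.69 n 1 px 201.0 150.0
crate0 [ 0.7915 -0.117 ] yaw deg -6.5 err 0.88 conf 0.41 n 1 px 269.0 97.0
sheet [0.5896 0.0349] yaw deg 9.2 err 0.547 conf 0.61 n 1 px 220.0 163.0
loco [([0.793, -0.115, -0.001], 0.9)]
coach [([0.782, 0.117, -0.001], 0.88)]
wagon [([0.691, 0.29, -0.001], 0.59)]
t 54.4 tcp [ 0.3548 -0.2499  0.3006] yaw 8.41 zax [-0. -0. -1.] w 85.1 F [0.3 0.  0.4] J [-43.   9.  97.  -0.  74.  39.]
```

View pics/k1.png

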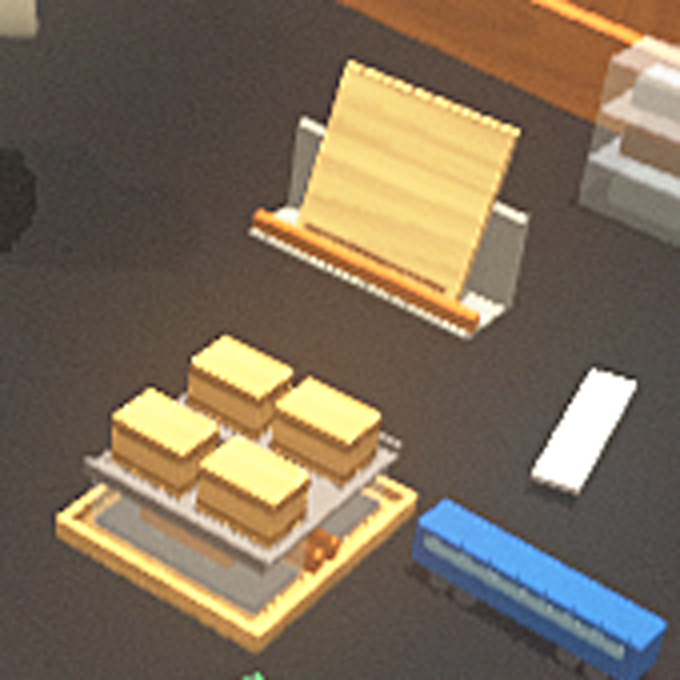

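View pics/k2.png

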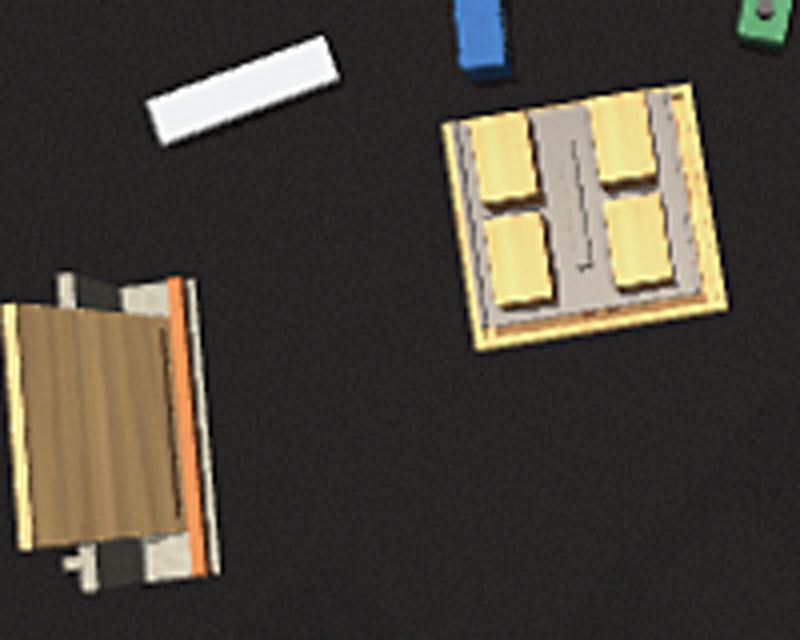

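View pics/k_scene.png

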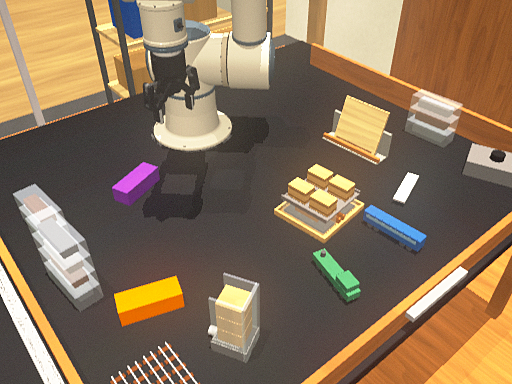

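```bash
python3 -c "
from p import *
t=get_image('top')
n=np.array([-.108,.994]);x=np.array([.994,.108])
for u,v in [(18,306),(35,547)]:
  q=ray(t,(u+.5)/4-.5+75,(v+.5)/4-.5+110,.149)[:2]-[.438,.332];print((q@x).round(4),(q@n).round(4))
print('t',get_obs()['time_s'])
"
```

```text
0.0803 0.0502
-0.0769 0.0504
t 54.45
```

```bash
python3 -c "
from bench import *
print(finish_job())
"
```

```text
the job is handed in; nothing more can be done
None
```

The packing is finished and was handed in at about 54 s of the 210 s allowed. The hand-in gives no verdict, so what follows rests on my own checks.

**What was done:**
- The board leans on the divider wall with its foot at the batten.
- The two single clear cases lie in the lanes either side of the slot.
- The sheet lies on the cases with its rib up.
- All four crates stand side by side on the sheet.

**Last checks:**
- **Board:** the top edge sits about 50 mm from the batten, where a lean of about 0.32 rad puts it (51 mm expected). It is about 2 mm off mid-length and square to the rest.
- **Cases:** about 48 mm either side of the slot and turned to match the tray. I measured this before the sheet went on; afterwards I could only confirm it by eye.
- **Sheet:** within about 2 mm of the tray's centre and aligned with it, also measured before the crates went on. The later sheet fits agreed on position, but they fit poorly because the crates cover it.
- **Crates:** three were fitted in the top view within 2 mm of their target spots. The fourth, at (0.632, -0.001), was found only in the scene view, but it shows clearly in both pictures.
- **Loco, coach and wagon:** readings are the same as at the start to within a few mm; the largest difference is about 8 mm for the coach, whose individual readings scatter by several mm.

The last crate touched down with a brief 79 N at the wrist, under the 120 N limit. I backed off, lowered it again gently and released it, and nothing visibly shifted. I saw nothing knocked aside during the run.

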